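Power-up track test of coin mech brackets

ROBOT

A 6-joint arm with a two-finger parallel gripper is mounted at the origin on the work surface. World frame = base frame: x ahead of the robot, y to its left, z up, the work surface at z = 0. Lengths are in m, angles in rad, forces in N, time in s.
With the tool pointing down it reaches from about 0.3 to 0.85 m from the base axis. Payload 5.4 kg.
Tool frame: the origin (TCP) lies midway between the tips of the shut fingers; the grasp point (between the pads) lies 19 mm behind it; z points along the fingers, y is the direction in which the jaws open and shut (so a half turn about z gives the same grasp; the last joint's range is limited). The gripper opens to 85 mm and grips with 20 to 120 N. Pads are 22 mm wide; open, the fingers measure 114 mm over their backs; the gripper's body (76 mm by 85 mm) begins 54 mm behind the grasp point. The pads swing forward as they close: fully open they stand 13 mm farther back than shut.
Start: joints at [0.936, 0.158, 1.597, -0, 1.386, -0.21], TCP at [0.237, 0.524, 0.231] pointing down, gripper open.
Joint ranges: [-2.91, 2.91], [-0.94, 2.29], [0.18, 2.7], [-1.29, 4.43], [0.17, 2.64], [-3, 3]. Speed limits (rad/s): [2.57, 2.57, 3.14, 3.14, 3.14, 3.14].

INTERFACE

Orientations are given as a rotation vector (axis times angle).
In Python, from station import arm, eyes gives the robot as it stands.
- The arm moves only by the tool jog_arm, never from a script. Its argument "rows" is a list of rows, each a list of 3 entries, a list of its own where there are three numbers: the shift along the tool's x, y, z scaled (see below), then the turn, a rotation vector about the tool's x, y, z scaled (see below), then the closure, from 0 (fully open) to 1 (shut). In form: [[[dx, dy, dz], [wx, wy, wz], gripper], ...]. A call has 1 to 8 rows; each row is the pose to reach, as a shift and turn from the pose commanded when the call began, along the tool's axes at that moment, turning the shorter way round; what a row does not reach only later rows make up. The controller multiplies each number of a shift by 75 cm and each number of a turn by 360 degrees. A row lasts 1/12 s, in which the tool goes at most 41.7 mm and 7.16 degrees, less where a joint would pass 70% of its speed; a pose out of reach is approached as far as the arm can. A call with a number of a shift or a turn outside -1 to 1 is refused whole. A call with a gripper value outside its range is refused whole. The fingers move at their own pace and stop on an object; "grip_force" is the grip in N (left out, the last holds). Time passes only in rows, so rows that repeat a pose let the fingers close. It gives the time, the measured TCP pose, the force and the opening at its end, in the units of the state.
- arm.sense(): the state, without advancing time (a new reading comes with each control period).
- eyes.snapshot(name): name is "side" or "top"; returns a dict with "color" (420x560x3 uint8, red, green, blue), "fov_y" (degrees; the focal length in pixels is half the picture's height over the tangent of half this angle, whatever the lens; pixels are square), "cx", "cy" (the principal point, pixels), "rvec" (rotation vector, rad) and "tvec" (3), from world to camera coordinates, as OpenCV has them. Camera axes: x right, y down, z forward; pixel columns grow to the right and rows downward; lengths in m; the calibration is good to about 2 mm. A picture is of the moment at which its call begins. There is no depth.
- arm.sign_off(): hands the job in, once; it reports no verdict.
Trained networks look in a picture, given as the dict that the camera call returned (one of the last four; its "shot" number tells which), for a name from the list of things; names that differ only in an ending like _2 or _b are one class to them, and where a whole thing is asked for, a point or a joint stands for the part that bears it (a point fixed in the world has none). Each returns a list of dicts, best first, with "conf" (0 to 1); they miss things now and then, are a little off and sometimes report something else, mostly with a low value. They report only what shows in the picture. A call takes as long as a camera call. They do not tell look-alikes from the thing itself.
- eyes.boxes_of(picture, name): "point" ([column, row] in pixels, amid what is visible of it).
The state is a dict: "time": time; "joints": joint angles; "qvel": joint speeds; "joint_torque": joint torques, N m; "ee_pos": TCP position; "eef_rot": TCP orientation; "contact_force": force on the tool from outside, world axes, zero at the start; "ft_torque": the same for the moment, N m; "width": finger opening in m.
Only numpy, scipy, OpenCV 4.12 (cv2) and the standard library are available. Lean on these libraries where they do the work, as an engineer would, in place of code of your own. Each camera call takes 0.05 s, during which the arm holds its last target.

TASK

Switch on the main toggle (tall bat with a ball end) and then the coil toggle (short flat paddle); with both on, take the stylus from its wooden rest and, with its tip down in the coin track of every bracket on the bench, slide the brass carriage slowly (about 2 cm a second) along the track to the far stop. Then stand the stylus back upright in its rest and switch off in reverse order: coil toggle first, main toggle last. On is the side of the switch box with the raised rib; touch the brackets with the stylus only, never with the gripper, and leave everything else where it lies.

Things in the scene. Friction and masses are not known exactly. Their poses are not given: they have to be found in the camera images.
- main_box: main switch box, fixed: grey painted box 84 x 84 x 50 mm high; origin at the centre of its underside, z up. Its bat swings along the box's own x; a raised aluminium rib 5 mm high lies across the top along the +x edge and marks the ON side.
- main_bat (a joint): main toggle bat: steel rod 10 mm thick with a 22 mm ball at its end, pivot at the centre of the box's top (50 mm up), top of the ball 77 mm above the pivot. Value = lean in rad: -0.42 OFF (leans to the box's -x), 0 upright, +0.42 ON (leans to +x, the rib). Over-centre spring: it resists up to upright (about 1.5 N at the tip), then snaps over by itself; it rests at either end.
- main_tip (a point): point on the main bat 70 mm from the pivot, inside the ball (ball centre at 66 mm)
- coil_box: coil switch box, fixed: same box as the main one, same rib on the ON side, origin and axes alike.
- coil_bat (a joint): coil toggle bat: flat steel paddle, 8 mm thick along the swing, 24 mm wide across it, upper end 52 mm above the pivot, which is at the centre of the box's top (50 mm up). Values and snap as for the main bat: -0.42 OFF, +0.42 ON (about 1.7 N at the tip).
- coil_tip (a point): point on the coil bat 50 mm from the pivot, at its upper end
- rest_top (a point): centre of the mouth of the stylus rest, a fixed dark wooden block 76 x 76 x 85 mm high with a square well 28 x 28 mm right through; the point is 85 mm above the bench, x and y along its sides
- stylus_grip (a point): centre of the stylus handle. Stylus, 146 mm long over all, 0.12 kg, stands upright in the rest: black square handle 24 x 24 mm and 70 mm tall (this point half-way up; z up along the stylus, x and y square to the handle's flat sides); below it an aluminium collar 48 mm across and 6 mm thick, whose underside (41 mm below this point) sits on the rest's top; below that a steel shaft 12 mm thick with the tip, 70 mm long.
- stylus_tip (a point): the lower end of the stylus, 6 mm across, 111 mm below the handle's centre; widens to 12 mm within 20 mm
- bracket1: coin mech bracket 1 (may be absent), loose, 0.8 kg, not fastened: steel base plate 170 x 70 x 8 mm; origin at the centre of its underside, z up, x along the coin track. The track runs along the middle of the plate: floor 8 mm up, two rails with 17 mm clear between them, their tops 22 mm up, closed by a stop block at x = -76 mm and at x = +64 mm. A flange 34 mm high stands along the +y edge; a black coil 25 mm high lies on the -y side.
- carriage1 (a joint): brass carriage captive in the track of bracket 1: block 30 mm long, 14 mm wide, its top 19 mm above the bracket's underside. Value = distance slid towards the bracket's +x, in m: starts at 0 to 0.02, far stop at 0.080; stiff (about 1.2 N), stays where it is left. There are 28 mm of empty track behind it at 0.
- carriage1_rear (a point): centre of the rear (-x) face of carriage 1, the face to push on, 14 mm above the bracket's underside; its x is the pushing direction
- bracket2: coin mech bracket 2 (may be absent), as bracket 1
- carriage2 (a joint): brass carriage captive in the track of bracket 2: block 30 mm long, 14 mm wide, its top 19 mm above the bracket's underside. Value = distance slid towards the bracket's +x, in m: starts at 0 to 0.02, far stop at 0.080; stiff (about 1.2 N), stays where it is left. There are 28 mm of empty track behind it at 0.
- carriage2_rear (a point): centre of the rear (-x) face of carriage 2, the face to push on, 14 mm above the bracket's underside; its x is the pushing direction
- bracket3: coin mech bracket 3 (may be absent), as bracket 1
- carriage3 (a joint): brass carriage captive in the track of bracket 3: block 30 mm long, 14 mm wide, its top 19 mm above the bracket's underside. Value = distance slid towards the bracket's +x, in m: starts at 0 to 0.02, far stop at 0.080; stiff (about 1.2 N), stays where it is left. There are 28 mm of empty track behind it at 0.
- carriage3_rear (a point): centre of the rear (-x) face of carriage 3, the face to push on, 14 mm above the bracket's underside; its x is the pushing direction
- star_rollover: bystander, loose, to be left alone: blue plastic star rollover, 80 mm across, 12 mm high, lies flat; origin at its underside
- flipper_crank: bystander, loose, to be left alone: aluminium flipper crank, 110 mm long; origin at its underside
- bushing: bystander, loose, to be left alone: cream nylon flanged bushing, 68 mm across, 45 mm high; origin at its underside
- plunger_housing: bystander, loose, to be left alone: rusty iron plunger housing, 120 mm long, 50 mm high, lies on its side; origin at its underside
- grease_jar: bystander, loose, to be left alone: closed jar, 60 mm across, 75 mm high; origin at its underside
Mind the look-alikes: they are no part of the job. Leave any blue, green or red look-alike of the part that bears stylus_grip alone.

How it is judged:
By the outcome, as a careful person would: the job done as asked, in the order asked, and still so for the second after the job is handed in, with the robot touching nothing.
Of bracket1, bracket2, bracket3 only 2 to 3 are there at a start; the rules pass over those that are not, and their reading is None.
At some moment in a run one of bracket1, bracket2, bracket3 may be knocked a few centimetres aside while the robot is not near it.
It also fails if it takes over 184 s, if anything falls off the work surface, if the arm or the gripper's body presses on something with over 40 N, if the wrist force passes 120 N, or if a joint passes its speed limit or range.

## Working session

There is one attempt and no reset: what is moved stays moved. The work goes in short steps, Python scripts to look and compute and a tool call to move; the robot and the scene stay as the last step left them, time stands still between calls to the robot, and variables do not carry over. Pictures are saved under pics/ and viewed, and the job is handed in when it is done.

Besides the shell and the picture viewer there is one more tool, called after "Emit:" as name(argument=value, ...) on one line, values as JSON. jog_arm: Moves the arm, as the interface text tells. Shifts and turns lie within -1 to 1; 1 stands for 75 cm of shift or 360 degrees of turn. Its arguments: {"type":"object","properties":{"rows":{"type":"array","items":{"type":"array"}},"grip_force":{"type":"number"}},"required":["rows"]}

```bash
ls; mkdir -p pics
python3 - <<'E'
from station import arm, eyes
import cv2,pickle
print(arm.sense())
for n in ("side","top"):
    s=eyes.snapshot(n)
    cv2.imwrite(f"pics/{n}0.png",s["color"][:,:,::-1])
    print(n,{k:v for k,v in s.items() if k!="color"})
    for name in ["main_box","main_bat","coil_box","coil_bat","rest_top","stylus_grip","stylus_tip","bracket1","carriage1","carriage1_rear","main_tip","coil_tip"]:
        try: print(name,[(d["point"],round(d["conf"],2)) for d in eyes.boxes_of(s,name)])
        except Exception as e: print(name,e)
    pickle.dump(s,open(f"pics/{n}0.pkl","wb"))
E
```

```text
pics
{'time': 0.0, 'joints': array([ 9.35905168e-01,  1.59076226e-01,  1.59823182e+00,  7.00076375e-06,
        1.38621002e+00, -2.10116865e-01]), 'qvel': array([ 0.00048939,  0.0002539 , -0.0008341 , -0.00045513,  0.00073137,
        0.00035366]), 'joint_torque': array([ 9.87381100e-04, -3.96017647e+01, -3.31423652e+01, -2.64818073e-04,
        8.81863525e-03, -4.44990656e-05]), 'ee_pos': array([0.23662647, 0.52339226, 0.23030185]), 'eef_rot': array([-6.62062885e-01, -3.07022314e+00,  2.75335055e-03]), 'contact_force': array([0.17277757, 0.4518221 , 0.29378706]), 'ft_torque': array([-0.00374151,  0.07572474,  0.00131591]), 'width': 0.08552936611774796}
side {'fov_y': 51.86037823796884, 'cx': 282.58828763321037, 'cy': 209.76337560617557, 'rvec': array([ 2.2142008 , -0.8085818 ,  0.33939194]), 'tvec': array([-0.43556123,  0.28813865,  1.18007294]), 'shot': 1}
main_box [([251.5, 174.7], 0.77), ([342.8, 288.4], 0.42)]
main_bat [([246.1, 162.0], 0.48), ([232.3, 211.5], 0.22), ([159.3, 202.3], 0.17)]
coil_box [([211.8, 173.7], 0.96), ([341.9, 285.5], 0.69)]
coil_bat [([213.1, 158.0], 0.6)
[... 791 characters left out ...]
]
main_bat [([189.4, 197.1], 0.56)]
coil_box [([155.9, 225.8], 0.75), ([309.4, 234.4], 0.55)]
coil_bat [([148.3, 218.3], 0.5), ([397.0, 240.7], 0.38)]
rest_top [([386.9, 242.8], 0.86), ([147.8, 215.8], 0.65), ([235.9, 128.5], 0.63), ([217.3, 232.2], 0.26)]
stylus_grip [([438.2, 285.1], 0.71), ([432.8, 226.1], 0.69), ([396.0, 240.0], 0.68), ([361.4, 257.0], 0.68), ([402.8, 191.7], 0.6)]
stylus_tip [([436.1, 284.8], 0.79), ([403.7, 191.3], 0.71), ([359.4, 257.0], 0.64), ([431.0, 226.6], 0.59), ([397.6, 238.4], 0.54)]
bracket1 [([313.2, 237.5], 0.89), ([217.4, 237.7], 0.83)]
carriage1 [([156.0, 226.5], 0.67), ([308.7, 232.3], 0.43)]
carriage1_rear []
main_tip [([190.8, 192.1], 0.5)]
coil_tip []
```

View pics/side0.png

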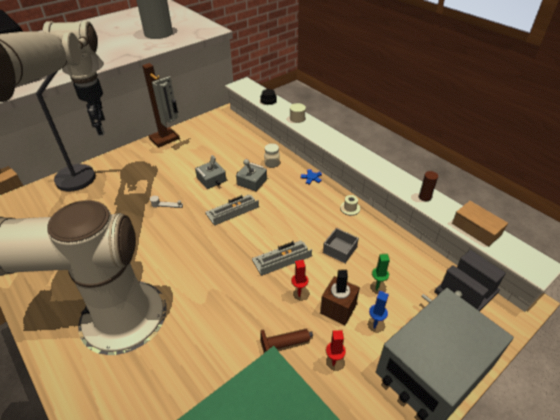

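View pics/top0.png

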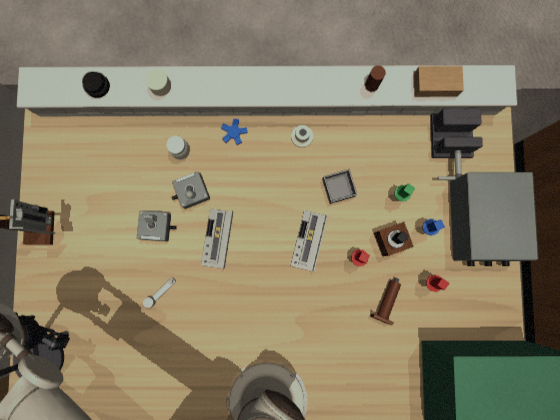

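The top view shows two brackets, at (217,238) and (308,240). The switch boxes are at (190,190) and (154,226), and the black stylus stands in its rest at (396,239), among coloured look-alikes. I'll enlarge the crops next.

Run:
```python
import cv2,pickle
t=cv2.imread("pics/top0.png"); s=cv2.imread("pics/side0.png")
a=t[160:280,130:250]; b=t[190:290,280:420]
cv2.imwrite("pics/c1.png",cv2.resize(t[165:275,130:245],None,fx=6,fy=5.4,interpolation=cv2.INTER_CUBIC) if 0 else cv2.resize(t[165:275,130:245],None,fx=5.4,fy=5.4,interpolation=cv2.INTER_CUBIC))
cv2.imwrite("pics/c2.png",cv2.resize(t[185:285,285:420],None,fx=5.8,fy=5.8,interpolation=cv2.INTER_CUBIC))
cv2.imwrite("pics/c3.png",cv2.resize(s[145:225,185:285],None,fx=7.5,fy=7.5,interpolation=cv2.INTER_CUBIC))
cv2.imwrite("pics/c4.png",cv2.resize(s[230:325,245:375],None,fx=6,fy=6,interpolation=cv2.INTER_CUBIC))
```

```text
(no output)
```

View pics/c1.png

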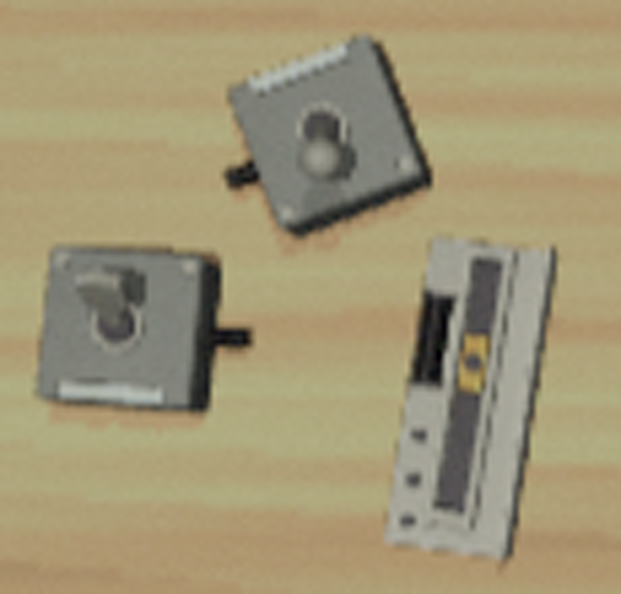

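View pics/c2.png

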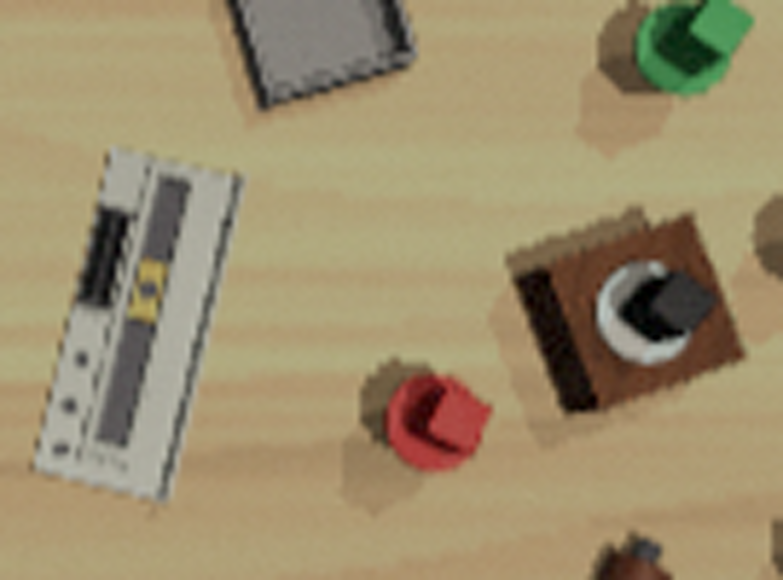

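View pics/c3.png

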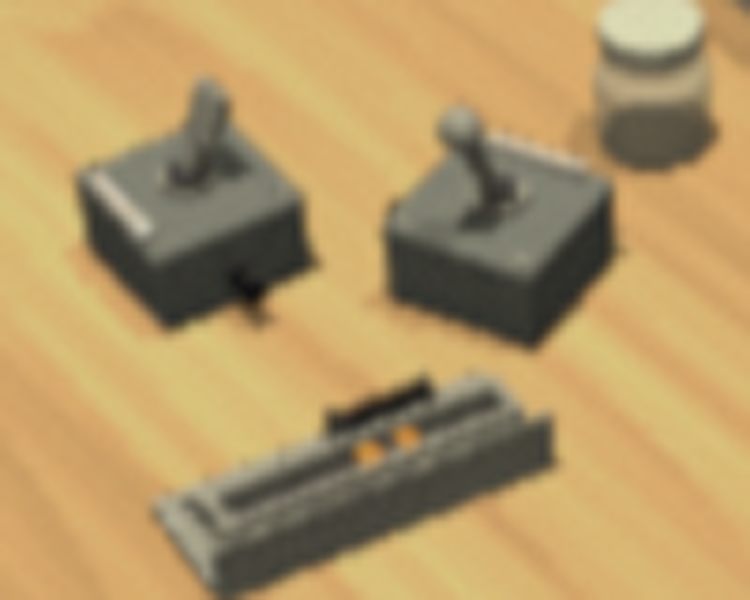

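View pics/c4.png

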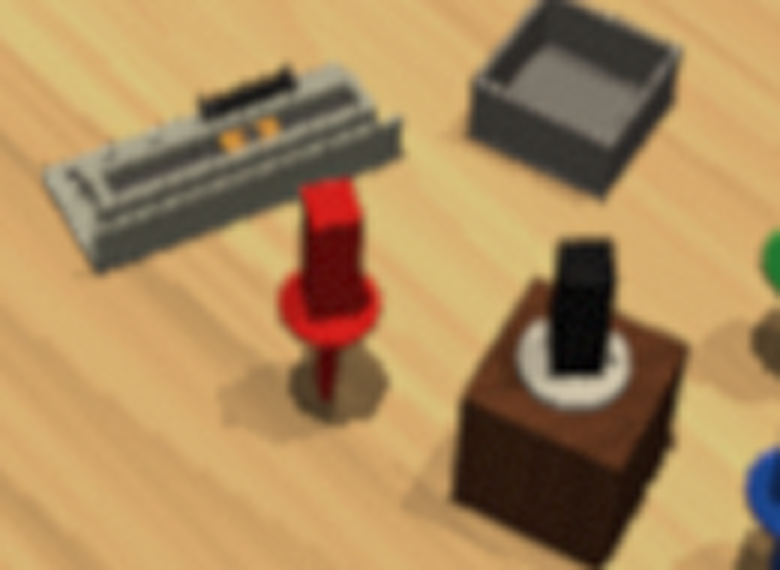

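```bash
cat > h.py <<'E'
import numpy as np,cv2,pickle
from scipy.optimize import least_squares
def K(s):
    f=s["color"].shape[0]/2/np.tan(np.radians(s["fov_y"])/2)
    return np.array([[f,0,s["cx"]],[0,f,s["cy"]],[0,0,1.]])
def proj(s,P):
    return cv2.projectPoints(np.asarray(P,float).reshape(-1,3),s["rvec"],s["tvec"],K(s),None)[0].reshape(-1,2)
def ray_z(s,uv,z):
    R=cv2.Rodrigues(s["rvec"])[0]; C=-R.T@s["tvec"]
    d=R.T@np.linalg.inv(K(s))@np.array([uv[0],uv[1],1.])
    return C+d*(z-C[2])/d[2]
def tri(s1,u1,s2,u2):
    A=[]
    for s,u in((s1,u1),(s2,u2)):
        P=K(s)@np.c_[cv2.Rodrigues(s["rvec"])[0],s["tvec"]]
        A+=[u[0]*P[2]-P[0],u[1]*P[2]-P[1]]
    X=np.linalg.svd(np.array(A))[2][-1]; return X[:3]/X[3]
def T(p,L):  # pose x,y,yaw -> world
    c,s_=np.cos(p[2]),np.sin(p[2]); L=np.asarray(L,float).reshape(-1,3)
    return np.c_[p[0]+c*L[:,0]-s_*L[:,1],p[1]+s_*L[:,0]+c*L[:,1],L[:,2]]
def fit(obs,p0):
    """obs: list of (shot, uv, local)"""
    f=lambda p:np.concatenate([(proj(s,T(p,l))[0]-np.array(uv)) for s,uv,l in obs])
    r=least_squares(f,p0,loss="soft_l1",x_scale=[.01,.01,.1]); return r.x,f(r.x).reshape(-1,2)
def up(U,sc,off): return (np.array(U)+.5)/sc-.5+np.array(off)
def load(n): return pickle.load(open(f"pics/{n}.pkl","rb"))
def box(x0,x1,y0,y1,z0,z1):
    c=[(x,y,z) for x in(x0,x1) for y in(y0,y1) for z in(z0,z1)]
    return [(a,b) for i,a in enumerate(c) for b in c[i+1:] if sum(abs(np.array(a)-b)>1e-9)==1]
BR=box(-.085,.085,-.035,.035,0,.008)+box(-.076,.064,-.0085,.0085,.022,.0221)
FL=[((-.085,.035,.034),(.085,.035,.034))]
def overlay(s,items,off,size,sc,fn):
    im=np.ascontiguousarray(s["color"][:,:,::-1][off[1]:off[1]+size[1],off[0]:off[0]+size[0]])
    im=cv2.resize(im,None,fx=sc,fy=sc,interpolation=cv2.INTER_CUBIC)
    m=lambda u:tuple(int(v) for v in np.round((np.asarray(u)+.5-np.array(off))*sc-.5))
    for pose,segs,col in items:
        for a,b in segs:
            q=proj(s,T(pose,[a,b])); cv2.line(im,m(q[0]),m(q[1]),col,1,cv2.LINE_AA)
    cv2.imwrite(fn,im)
E
cat > fit1.py <<'E'
from h import *
t,s=load("top0"),load("side0")
c1=lambda *U:up(U,5.4,(130,165)); c2=lambda *U:up(U,5.8,(285,185)); c3=lambda *U:up(U,7.5,(185,145)); c4=lambda *U:up(U,6,(245,230))
A=[(t,c1(437,238),(-.085,-.035,.008)),(t,c1(388,540),(.085,-.035,.008)),(t,c1(553,248),(-.085,.035,.034)),
   (s,c3(155,512),(.085,-.035,.008)),(s,c3(218,598),(.085,.035,0)),(s,c3(552,418),(-.085,.035,.034)),(s,c3(552,465),(-.085,.035,0))]
B=[(t,c2(108,150),(-.085,-.035,.008)),(t,c2(36,470),(.085,-.035,.008)),(t,c2(242,176),(-.085,.035,.034)),
   (s,c4(45,180),(.085,-.035,.008)),(s,c4(98,272),(.085,.035,0)),(s,c4(402,122),(-.085,.035,.034)),(s,c4(402,160),(-.085,.035,0))]
M=[(t,c1(228,90),(.042,.042,.05)),(t,c1(365,35),(.042,-.042,.05)),(t,c1(432,185),(-.042,-.042,.05)),(t,c1(290,225),(-.042,.042,.05)),
   (s,c3(387,225),(-.042,.042,.05)),(s,c3(535,278),(-.042,-.042,.05)),(s,c3(612,185),(.042,-.042,.05))]
C=[(t,c1(50,245),(-.042,-.042,.05)),(t,c1(207,262),(-.042,.042,.05)),(t,c1(190,408),(.042,.042,.05)),(t,c1(40,395),(.042,-.042,.05)),
   (s,c3(78,178),(.042,-.042,.05)),(s,c3(155,262),(.042,.042,.05)),(s,c3(302,198),(-.042,.042,.05)),(s,c3(225,125),(-.042,-.042,.05))]
R=[(t,c2(552,262),(.038,.038,.085)),(t,c2(690,212),(.038,-.038,.085)),(t,c2(745,355),(-.038,-.038,.085)),(t,c2(598,405),(-.038,.038,.085)),
   (s,c4(468,397),(-.038,.038,.085)),(s,c4(622,468),(-.038,-.038,.085)),(s,c4(688,348),(.038,-.038,.085)),(s,c4(538,280),(.038,.038,.085))]
out={}
for n,o,p0 in [("A",A,(.5,.15,3.)),("B",B,(.5,-.1,3.)),("M",M,(.6,.3,.2)),("C",C,(.5,.35,3.1)),("R",R,(.5,-.3,.2))]:
    p,r=fit(o,p0); out[n]=p; print(n,np.round(p,4),np.degrees(p[2]).round(1),"\n",r.round(1).tolist())
pickle.dump(out,open("fit.pkl","wb"))
g=(0,255,0);BX=box(-.042,.042,-.042,.042,0,.05)
it=[(out["A"],BR+FL,g),(out["B"],BR+FL,g),(out["M"],BX,g),(out["C"],BX,g),(out["R"],box(-.038,.038,-.038,.038,0,.085),g)]
overlay(t,it,(130,165),(115,110),5.4,"pics/o1.png");overlay(t,it,(285,185),(135,100),5.8,"pics/o2.png")
overlay(s,it,(185,145),(100,80),7.5,"pics/o3.png");overlay(s,it,(245,230),(130,95),6,"pics/o4.png")
E
python3 fit1.py
```

```text
A [0.4687 0.1471 2.9944] 171.6 
 [[-0.7, 0.1], [-0.9, 0.8], [0.1, 0.6], [0.1, -1.2], [0.7, 1.6], [0.7, -0.4], [1.1, 0.6]]
B [ 0.4612 -0.1243  2.9069] 166.6 
 [[0.0, 0.1], [-0.6, 0.7], [0.7, 0.1], [-0.4, -1.6], [0.4, 1.2], [0.5, -1.1], [0.1, -0.1]]
M [0.6098 0.2206 0.3868] 22.2 
 [[0.1, 0.4], [1.5, -0.2], [-0.5, -1.7], [-1.2, 1.8], [-0.5, 0.4], [0.1, 0.3], [1.6, -0.5]]
C [0.504  0.3296 3.0607] 175.4 
 [[0.5, 0.1], [0.1, -0.8], [0.2, 1.1], [-0.9, 1.1], [-0.4, -0.6], [0.2, 0.2], [1.4, -0.0], [0.3, -1.7]]
R [ 0.4637 -0.3657  0.3349] 19.2 
 [[-1.1, 0.4], [0.4, 0.1], [0.7, 1.0], [0.5, 1.3], [-0.7, -0.9], [0.4, 0.0], [1.4, -1.1], [0.4, -1.5]]
```

View pics/o1.png

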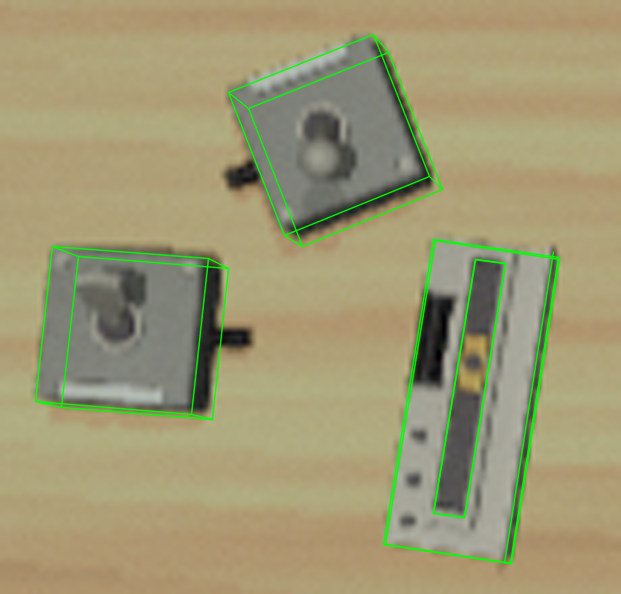

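View pics/o2.png

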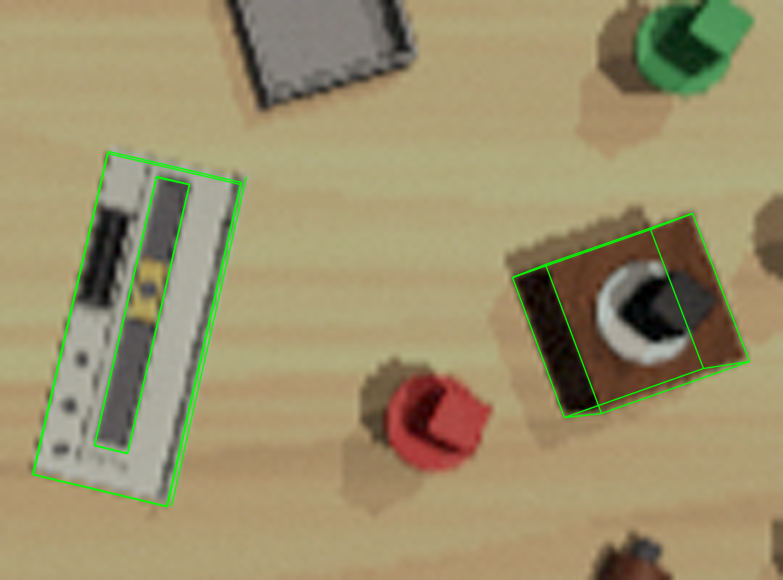

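View pics/o3.png

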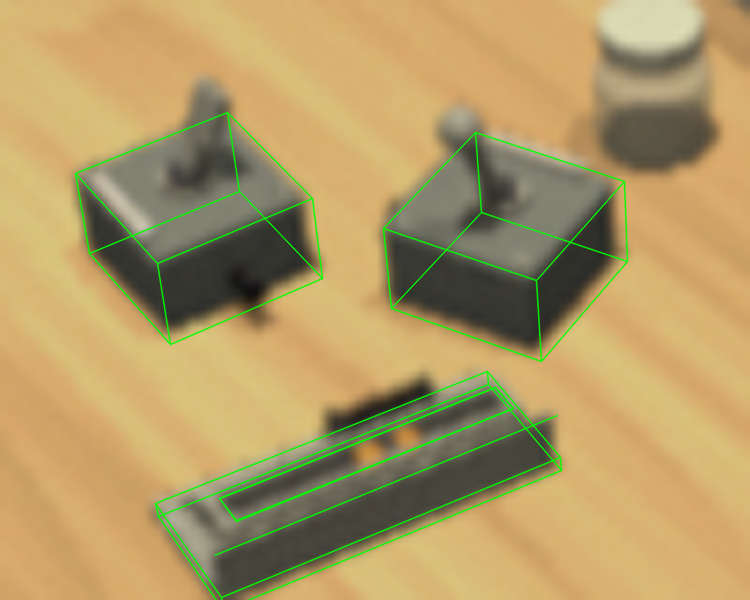

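View pics/o4.png

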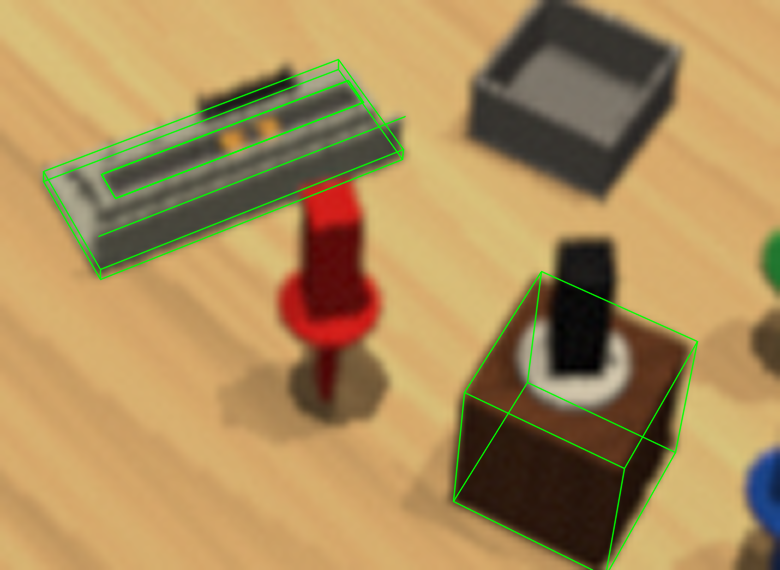

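Run:
```python
from h import *
t,s=load("top0"),load("side0")
print(proj(t,[[0,0,0],[.237,.524,.231]]),proj(s,[[0,0,0],[.237,.524,.231]]))
# shelf edge straightness in top: strong horizontal edge near row 66-70
g=cv2.cvtColor(t["color"],cv2.COLOR_RGB2GRAY).astype(float)
for c in range(30,515,40):
    col=g[55:80,c-3:c+4].mean(1); d=np.abs(np.diff(col)); i=d.argmax(); 
    w=d[max(0,i-2):i+3]; print(c, round(55.5+(np.arange(max(0,i-2),i+3)*w).sum()/w.sum(),2),end="; ")
```

```text
[[266.22672911 401.71636015]
 [ 51.06635457 327.19794054]] [[123.17585621 315.22015157]
 [102.82283355 130.66270246]]
30 66.63; 70 66.52; 110 66.29; 150 65.92; 190 65.89; 230 65.76; 270 65.72; 310 65.59; 350 65.37; 390 65.25; 430 65.19; 470 64.73; 510 64.77;
```

Run:
```python
from h import *
t,s=load("top0"),load("side0")
for d,off,sz,fn in((t,(372,218),(48,40),"h1"),(s,(318,262),(48,45),"h2")):
    im=d["color"][off[1]:off[1]+sz[1],off[0]:off[0]+sz[0],::-1]
    im=cv2.convertScaleAbs(cv2.resize(im,None,fx=13,fy=13,interpolation=cv2.INTER_CUBIC),alpha=1.6,beta=20)
    cv2.imwrite(f"pics/{fn}.png",im)
```

```text
(no output)
```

View pics/h1.png

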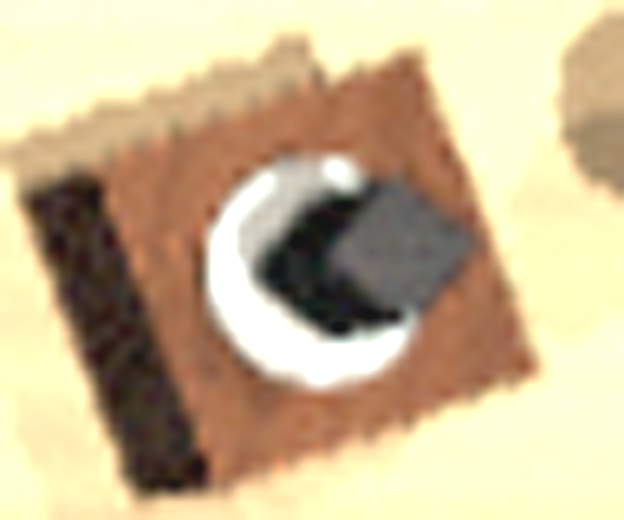

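View pics/h2.png

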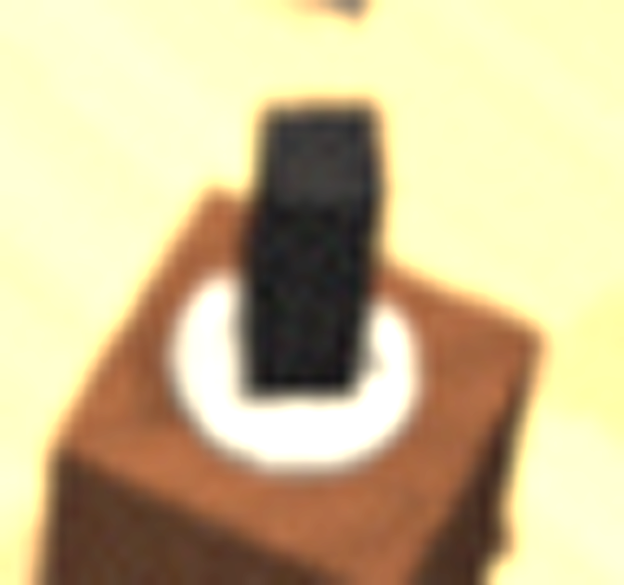

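```bash
cat > fit2.py <<'E'
from h import *
t,s=load("top0"),load("side0"); F=pickle.load(open("fit.pkl","rb"))
h1=lambda *U:up(U,13,(372,218)); h2=lambda *U:up(U,13,(318,262))
r=.012;zt=.161
o=[(t,h1(392,180),(r,r,zt)),(t,h1(473,243),(r,-r,zt)),(t,h1(410,312),(-r,-r,zt)),(t,h1(330,245),(-r,r,zt))]
p,res=fit(o,(.46,-.37,-.7)); print(p,np.degrees(p[2]),res.round(1).tolist())
pts=[(a,b,z) for z in(.161,.091) for a in(r,-r) for b in(r,-r)]
for q,u in zip(pts,proj(s,T(p,pts))): print(q,((u-np.array([318,262])+.5)*13-.5).round())
# top triangulate handle-top centre
ct=np.mean([h1(392,180),h1(473,243),h1(410,312),h1(330,245)],0); cs=np.mean([h2(265,108),h2(375,100),h2(375,198),h2(258,200)],0)
print("tri handle top",tri(t,ct,s,cs))
# collar top centre (z .091)
print("collar", ray_z(t,h1(317,270),.091), ray_z(s,h2(297,365),.091), tri(t,h1(317,270),s,h2(297,365)))
for n in "MCABR": print(n, F[n].round(4))
print("look-alikes tops")
for a,b in [((361.4,257),(299,265)),((402.8,191.7),(381.5,258)),((432.8,226),(380,298)),((438.2,285),(336,336))]: print(tri(t,a,s,b).round(3))
R=cv2.Rodrigues(s["rvec"])[0]; print("cam",-R.T@s["tvec"]);R=cv2.Rodrigues(t["rvec"])[0]; print("cam",-R.T@t["tvec"])
R=cv2.Rodrigues(np.array([-6.62062885e-01, -3.07022314e+00,  2.75335055e-03]))[0]; print(R.round(3))
E
python3 fit2.py
```

```text
[ 0.46445992 -0.36394663 -0.73305337] -42.00086431383829 [[0.2, -1.4], [0.9, -0.2], [-0.1, 1.2], [-0.9, 0.3]]
(0.012, 0.012, 0.161) [400.  88.]
(0.012, -0.012, 0.161) [409. 187.]
(-0.012, 0.012, 0.161) [276.  85.]
(-0.012, -0.012, 0.161) [283. 184.]
(0.012, 0.012, 0.091) [365. 306.]
(0.012, -0.012, 0.091) [374. 404.]
(-0.012, 0.012, 0.091) [247. 303.]
(-0.012, -0.012, 0.091) [253. 401.]
tri handle top [ 0.46277146 -0.36343052  0.15782764]
collar [ 0.46366388 -0.36366698  0.091     ] [ 0.46042451 -0.36434889  0.091     ] [ 0.46306097 -0.3637242   0.08835377]
M [0.6098 0.2206 0.3868]
C [0.504  0.3296 3.0607]
A [0.4687 0.1471 2.9944]
B [ 0.4612 -0.1243  2.9069]
R [ 0.4637 -0.3657  0.3349]
look-alikes tops
[ 0.41  -0.259  0.133]
[ 0.591 -0.379  0.13 ]
[ 0.497 -0.459  0.123]
[ 0.337 -0.465  0.129]
cam [-0.08343284 -0.78578626  1.02023945]
cam [ 0.37850774 -0.03600867  1.44180046]
[[-0.911  0.412 -0.001]
 [ 0.412  0.911 -0.002]
 [ 0.    -0.002 -1.   ]]
```

```bash
cat > plan.py <<'E'
from h import *
from station import arm
from scipy.spatial.transform import Rotation as Ro
def plan(xyz,xdir_deg=None,tag=""):
    st=arm.sense(); R=Ro.from_rotvec(st["eef_rot"]).as_matrix(); p=st["ee_pos"]
    if xdir_deg is None: xdir_deg=np.degrees(np.arctan2(R[1,0],R[0,0]))
    a=np.radians(xdir_deg); x=np.array([np.cos(a),np.sin(a),0]); z=np.array([0,0,-1.]); G=np.c_[x,np.cross(z,x),z]
    w=Ro.from_matrix(R.T@G).as_rotvec()
    d=R.T@(np.array(xyz)-p)
    print(tag,"shift",(d/.75).round(4).tolist(),"turn",(w/2/np.pi).round(4).tolist(),"dist mm",round(np.linalg.norm(d)*1e3),"deg",np.degrees(np.linalg.norm(w)).round(1))
def st():
    s=arm.sense(); R=Ro.from_rotvec(s["eef_rot"]).as_matrix()
    print("t",round(s["time"],2),"tcp",s["ee_pos"].round(4),"xdir",np.degrees(np.arctan2(R[1,0],R[0,0])).round(1),"tilt",R[:,2].round(3),"F",s["contact_force"].round(1),"w",round(s["width"],4),"q",s["joints"].round(2))
E
cat > sw.py <<'E'
from h import *
F=pickle.load(open("fit.pkl","rb"))
def at(n,x,z,y=0): return T(F[n],[(x,y,z)])[0]
E
python3 - <<'E'
from plan import *; from sw import *
st(); 
m=at("M",-.075,.16); print(m)
plan(m,202.2)
plan([.40,.35,.22],202.2)
E
```

```text
t 1.3 tcp [0.237  0.5239 0.2313] xdir 155.7 tilt [ 0. -0. -1.] F [ 0.7 -0.6  0.4] w 0.0854 q [ 0.94  0.16  1.6  -0.    1.39 -0.21]
[0.54030593 0.19232822 0.16      ]
 shift [-0.5507, -0.2361, 0.0951] turn [-0.0, 0.0, -0.1293] dist mm 455 deg 46.5
 shift [-0.2936, -0.1217, 0.0151] turn [-0.0, 0.0, -0.1293] dist mm 239 deg 46.5
```

Emit:
jog_arm(rows=[[[-0.5507, -0.2361, 0.06], [0, 0, -0.1293], 1], [[-0.5507, -0.2361, 0.06], [0, 0, -0.1293], 1], [[-0.5507, -0.2361, 0.06], [0, 0, -0.1293], 1], [[-0.5507, -0.2361, 0.06], [0, 0, -0.1293], 1], [[-0.5507, -0.2361, 0.06], [0, 0, -0.1293], 1], [[-0.5507, -0.2361, 0.06], [0, 0, -0.1293], 1], [[-0.5507, -0.2361, 0.06], [0, 0, -0.1293], 1], [[-0.5507, -0.2361, 0.06], [0, 0, -0.1293], 1]], grip_force=60)

```text
time: 1.97
ee_pos: [0.4435, 0.2987, 0.201]
eef_rot: [-0.614, 3.08, 0.001]
contact_force: [-0.5, 1.1, 0.7]
width: -0.0003
```

Run:
```python
from plan import *; from sw import *
st(); plan(at("M",-.075,.095),202.2)
```

```text
t 1.97 tcp [0.4435 0.2987 0.201 ] xdir -157.5 tilt [ 0.001  0.001 -1.   ] F [-0.5  1.1  0.7] w -0.0003 q [ 0.37  0.08  1.75  0.    1.32 -1.6 ]
 shift [-0.0648, -0.1805, 0.1413] turn [0.0001, 0.0001, 0.0009] dist mm 179 deg 0.3
```

Emit:
jog_arm(rows=[[[-0.0648, -0.1805, 0.03], [0, 0, 0], 1], [[-0.0648, -0.1805, 0.06], [0, 0, 0], 1], [[-0.0648, -0.1805, 0.09], [0, 0, 0], 1], [[-0.0648, -0.1805, 0.12], [0, 0, 0], 1], [[-0.0648, -0.1805, 0.14], [0, 0, 0], 1], [[-0.0648, -0.1805, 0.14], [0, 0, 0], 1], [[-0.0648, -0.1805, 0.14], [0, 0, 0], 1]])

```text
time: 2.55
ee_pos: [0.5377, 0.1926, 0.0948]
eef_rot: [0.603, -3.079, -0.001]
contact_force: [0.4, -0.4, 0.8]
width: 0.0002
```

Run:
```python
from plan import *; from sw import *
from station import eyes
st(); plan(at("M",-.075,.095),202.2);plan(at("M",-.01,.095),202.2)
for n in("side","top"):
    s=eyes.snapshot(n); pickle.dump(s,open(f"pics/{n}1.pkl","wb"))
    off,sz=((190,110),(110,100)) if n=="side" else ((130,140),(110,110))
    overlay(s,[],off,sz,5.4,f"pics/{n}1.png")
    print(n,((proj(s,[arm.sense()["ee_pos"]])-np.array(off)+.5)*5.4-.5).round())
```

```text
t 2.55 tcp [0.5377 0.1926 0.0948] xdir -157.8 tilt [-0.004 -0.    -1.   ] F [ 0.4 -0.4  0.8] w 0.0002 q [ 0.13  0.29  1.72  0.    1.13 -1.83]
 shift [-0.0031, -0.0016, -0.0003] turn [0.0002, -0.0006, -0.0001] dist mm 3 deg 0.2
 shift [-0.0898, -0.0016, -0.0006] turn [0.0002, -0.0006, -0.0001] dist mm 67 deg 0.2
side [[268. 344.]]
top [[361. 387.]]
```

View pics/side1.png

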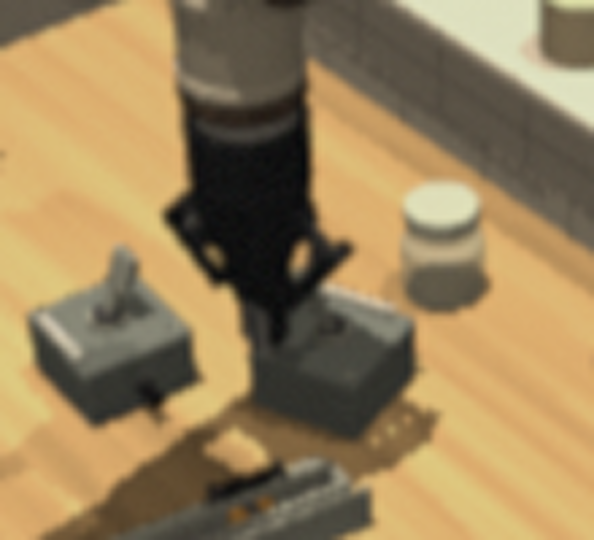

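View pics/top1.png

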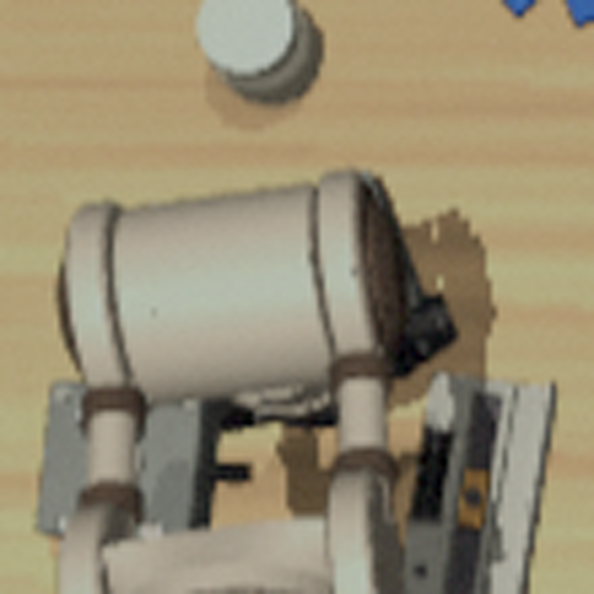

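Emit:
jog_arm(rows=[[[-0.02, -0.0016, 0], [0, 0, 0], 1], [[-0.035, -0.0016, 0], [0, 0, 0], 1], [[-0.046, -0.0016, 0], [0, 0, 0], 1], [[-0.056, -0.0016, 0], [0, 0, 0], 1], [[-0.066, -0.0016, 0], [0, 0, 0], 1], [[-0.076, -0.0016, 0], [0, 0, 0], 1], [[-0.084, -0.0016, 0], [0, 0, 0], 1], [[-0.09, -0.0016, 0], [0, 0, 0], 1]])

```text
time: 3.32
ee_pos: [0.6026, 0.2176, 0.096]
eef_rot: [-0.605, 3.082, 0.0]
contact_force: [-0.4, -1.0, 0.4]
width: 0.0001
```

Run:
```python
from plan import *; from sw import *
st()
from station import eyes
for n in("side",):
    s=eyes.snapshot(n); pickle.dump(s,open(f"pics/{n}2.pkl","wb"))
    off,sz=((190,110),(110,100)) if n=="side" else ((130,140),(110,110))
    overlay(s,[],off,sz,5.4,f"pics/{n}2.png")
plan(at("M",-.06,.16),202.2); plan(at("C",-.08,.15),175.4)
```

```text
t 3.32 tcp [0.6026 0.2176 0.096 ] xdir -157.8 tilt [ 0.001  0.    -1.   ] F [-0.4 -1.   0.4] w 0.0001 q [ 0.16  0.45  1.51  0.    1.18 -1.8 ]
 shift [0.07, 0.0003, -0.0855] turn [-0.0, 0.0002, 0.0] dist mm 83 deg 0.1
 shift [-0.0295, 0.1399, -0.0721] turn [0.0, 0.0002, 0.0745] dist mm 120 deg 26.8
```

View pics/side2.png

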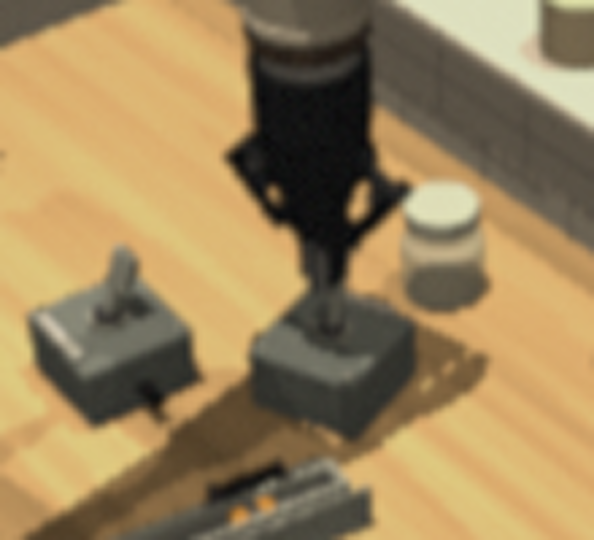

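Emit:
jog_arm(rows=[[[0.02, 0, 0], [0, 0, 0], 1], [[0.04, 0, -0.03], [0, 0, 0], 1], [[0.04, 0, -0.08], [0, 0, 0], 1], [[0, 0.05, -0.13], [0, 0, 0.0745], 1], [[-0.0295, 0.1399, -0.13], [0, 0, 0.0745], 1], [[-0.0295, 0.1399, -0.13], [0, 0, 0.0745], 1], [[-0.0295, 0.1399, -0.13], [0, 0, 0.0745], 1], [[-0.0295, 0.1399, -0.13], [0, 0, 0.0745], 1]])

```text
time: 4.03
ee_pos: [0.5823, 0.3252, 0.1938]
eef_rot: [0.125, 3.138, 0.001]
contact_force: [-0.2, -1.1, -0.0]
width: -0.0002
```

Run:
```python
from plan import *; from sw import *
st()
from station import eyes
for n in("side",):
    s=eyes.snapshot(n); pickle.dump(s,open(f"pics/{n}3.pkl","wb"))
    off,sz=((190,110),(110,100)) if n=="side" else ((130,140),(110,110))
    overlay(s,[],off,sz,5.4,f"pics/{n}3.png")
plan(at("C",-.075,.08),175.4)
```

```text
t 4.03 tcp [0.5823 0.3252 0.1938] xdir 175.4 tilt [ 0.001  0.001 -1.   ] F [-0.2 -1.1 -0. ] w -0.0002 q [ 0.33  0.42  1.35  0.    1.37 -1.16]
 shift [0.0047, -0.0001, 0.1509] turn [-0.0001, -0.0, 0.0006] dist mm 113 deg 0.2
```

View pics/side3.png

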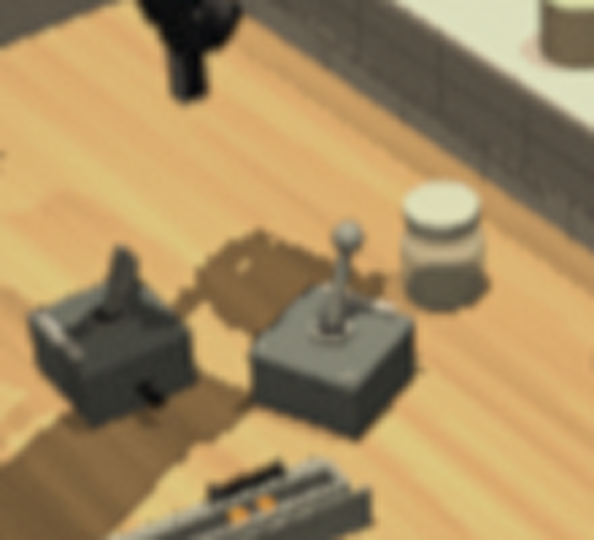

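Emit:
jog_arm(rows=[[[0.0047, 0, 0.055], [0, 0, 0], 1], [[0.0047, 0, 0.105], [0, 0, 0], 1], [[0.0047, 0, 0.148], [0, 0, 0], 1], [[0.015, 0, 0.151], [0, 0, 0], 1], [[0.03, 0, 0.151], [0, 0, 0], 1], [[0.043, 0, 0.151], [0, 0, 0], 1], [[0.054, 0, 0.151], [0, 0, 0], 1], [[0.064, 0, 0.151], [0, 0, 0], 1]])

```text
time: 4.75
ee_pos: [0.5353, 0.3261, 0.0818]
eef_rot: [0.125, 3.136, 0.001]
contact_force: [1.9, -0.1, 1.6]
width: 0.0
```

Run:
```python
from plan import *; from sw import *
st(); plan(at("C",-.007,.08),175.4)
```

```text
t 4.75 tcp [0.5353 0.3261 0.0818] xdir 175.4 tilt [ 0.003  0.    -1.   ] F [ 1.9 -0.1  1.6] w 0.0 q [ 0.35  0.44  1.57 -0.    1.14 -1.14]
 shift [0.0327, 0.0013, 0.0023] turn [0.0001, 0.0004, 0.0001] dist mm 25 deg 0.2
```

Contact is being felt (1.9 N). I'll push it through, then lift off towards the stylus.

Emit:
jog_arm(rows=[[[0.01, 0.001, 0], [0, 0, 0], 1], [[0.018, 0.001, 0], [0, 0, 0], 1], [[0.026, 0.001, 0], [0, 0, 0], 1], [[0.033, 0.001, 0], [0, 0, 0], 1], [[0.033, 0.001, 0], [0, 0, 0], 1], [[0, 0.001, 0], [0, 0, 0], 1], [[-0.02, 0, -0.05], [0, 0, 0], 1], [[-0.02, 0, -0.1], [0, 0, 0], 1]])

```text
time: 5.42
ee_pos: [0.5498, 0.3238, 0.1527]
eef_rot: [-0.128, -3.134, 0.004]
contact_force: [1.4, 0.9, 0.8]
width: 0.0001
```

Run:
```python
from plan import *; from sw import *
st()
from station import eyes
for n in("side",):
    s=eyes.snapshot(n); pickle.dump(s,open(f"pics/{n}4.pkl","wb"))
    overlay(s,[],(190,110),(110,100),5.4,f"pics/{n}4.png")
plan((.463,-.3635,.23),138)
plan((.50,-.05,.23),138)
```

```text
t 5.42 tcp [0.5498 0.3238 0.1527] xdir 175.3 tilt [-0.005 -0.003 -1.   ] F [1.4 0.9 0.8] w 0.0001 q [ 0.34  0.39  1.48 -0.    1.28 -1.15]
 shift [0.0461, -0.9263, -0.0922] turn [0.0012, 0.0013, 0.1037] dist mm 699 deg 37.4
 shift [0.0308, -0.5057, -0.0902] turn [0.0012, 0.0013, 0.1037] dist mm 386 deg 37.4
```

View pics/side4.png

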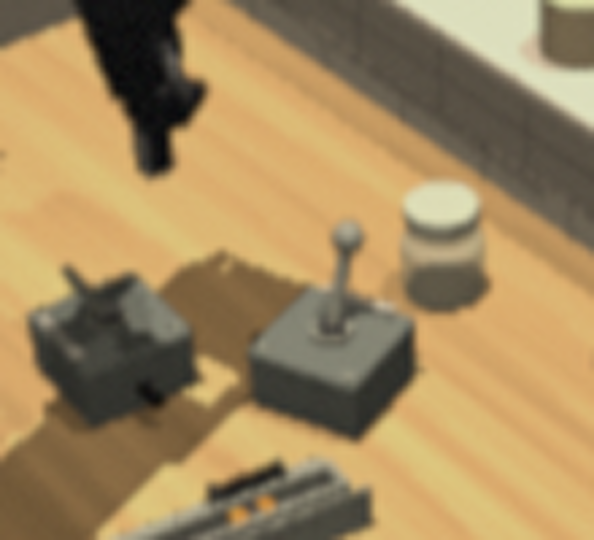

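Emit:
jog_arm(rows=[[[0.0461, -0.9263, -0.105], [0, 0, 0.1037], 0.25], [[0.0461, -0.9263, -0.105], [0, 0, 0.1037], 0.25], [[0.0461, -0.9263, -0.105], [0, 0, 0.1037], 0.25], [[0.0461, -0.9263, -0.105], [0, 0, 0.1037], 0.25], [[0.0461, -0.9263, -0.105], [0, 0, 0.1037], 0.25], [[0.0461, -0.9263, -0.105], [0, 0, 0.1037], 0.25], [[0.0461, -0.9263, -0.105], [0, 0, 0.1037], 0.25], [[0.0461, -0.9263, -0.105], [0, 0, 0.1037], 0.25]])

```text
time: 6.13
ee_pos: [0.5061, -0.0047, 0.1928]
eef_rot: [1.124, 2.933, 0.0]
contact_force: [1.3, -0.2, 0.3]
width: 0.0641
```

Run:
```python
from plan import *
st();plan((.463,-.3635,.23),138)
```

```text
t 6.13 tcp [ 0.5061 -0.0047  0.1928] xdir 138.1 tilt [ 0. -0. -1.] F [ 1.3 -0.2  0.3] w 0.0641 q [-0.25  0.01  1.83  0.    1.3  -1.09]
 shift [-0.2769, -0.3943, -0.0496] turn [0.0, 0.0, 0.0002] dist mm 363 deg 0.1
```

Emit:
jog_arm(rows=[[[-0.2769, -0.3943, -0.06], [0, 0, 0], 0.25], [[-0.2769, -0.3943, -0.06], [0, 0, 0], 0.25], [[-0.2769, -0.3943, -0.06], [0, 0, 0], 0.25], [[-0.2769, -0.3943, -0.06], [0, 0, 0], 0.25], [[-0.2769, -0.3943, -0.06], [0, 0, 0], 0.25], [[-0.2769, -0.3943, -0.06], [0, 0, 0], 0.25], [[-0.2769, -0.3943, -0.06], [0, 0, 0], 0.25], [[-0.2769, -0.3943, -0.06], [0, 0, 0], 0.25]])

```text
time: 6.8
ee_pos: [0.4666, -0.3334, 0.234]
eef_rot: [1.125, 2.933, 0.0]
contact_force: [1.4, -0.7, 0.6]
width: 0.064
```

Run:
```python
from plan import *
st();plan((.463,-.3635,.107),138)
```

```text
t 6.8 tcp [ 0.4666 -0.3334  0.234 ] xdir 138.0 tilt [ 0.  0. -1.] F [ 1.4 -0.7  0.6] w 0.064 q [-0.83  0.15  1.6   0.    1.39 -1.67]
 shift [-0.0233, -0.0331, 0.1693] turn [0.0, 0.0, 0.0001] dist mm 131 deg 0.1
```

Emit:
jog_arm(rows=[[[-0.0233, -0.0331, 0], [0, 0, 0], 0.25], [[-0.0233, -0.0331, 0.02], [0, 0, 0], 0.25], [[-0.0233, -0.0331, 0.03], [0, 0, 0], 0.25], [[-0.0233, -0.0331, 0.03], [0, 0, 0], 0.25]])

```text
time: 7.13
ee_pos: [0.4625, -0.3602, 0.2084]
eef_rot: [-1.123, -2.929, -0.005]
contact_force: [-1.0, -0.5, -0.5]
width: 0.064
```

Run:
```python
from plan import *
from station import eyes
st();plan((.463,-.3635,.107),138)
s=eyes.snapshot("side"); pickle.dump(s,open("pics/side5.pkl","wb"))
overlay(s,[],(290,220),(110,100),5.4,"pics/side5.png")
```

```text
t 7.13 tcp [ 0.4625 -0.3602  0.2084] xdir 138.0 tilt [-0.003  0.004 -1.   ] F [-1.  -0.5 -0.5] w 0.064 q [-0.87  0.21  1.59  0.    1.35 -1.71]
 shift [-0.0042, -0.003, 0.1352] turn [0.0002, -0.0009, 0.0001] dist mm 101 deg 0.3
```

View pics/side5.png

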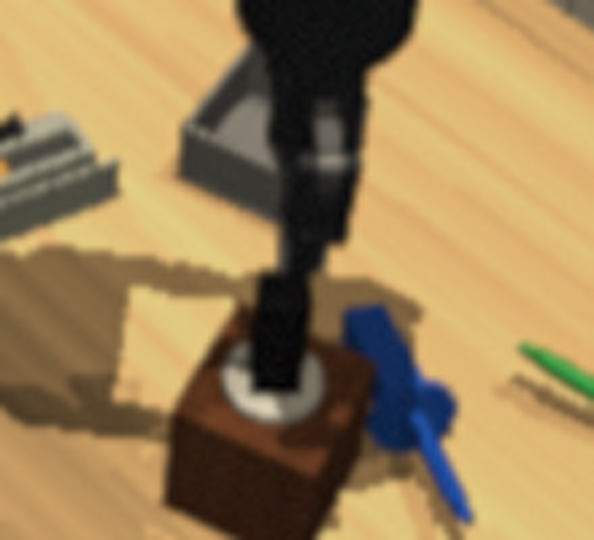

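Run:
```python
from h import *
ims=[load(n)["color"][220:390,260:430,::-1] for n in("side0","side1","side2","side3","side4","side5")]
ims=[cv2.resize(i,(264,264),interpolation=cv2.INTER_AREA if 0 else cv2.INTER_CUBIC) for i in ims]
cv2.imwrite("pics/hist.png",np.vstack([np.hstack(ims[:3]),np.hstack(ims[3:])]))
```

```text
(no output)
```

View pics/hist.png

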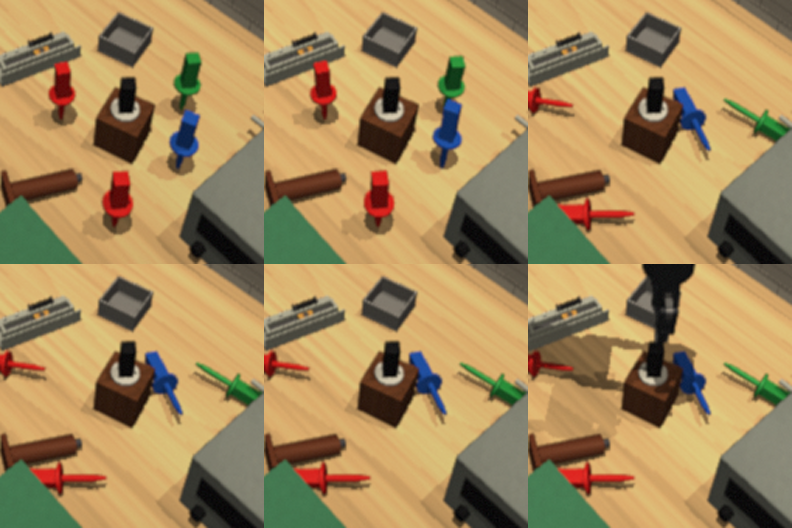

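The look-alikes were standing on their tips and toppled by themselves while the arm was at the switches. The stylus is still upright under the gripper, so I'm descending to grasp it.

Emit:
jog_arm(rows=[[[-0.002, -0.003, 0.04], [0, 0, 0], 0.25], [[-0.002, -0.003, 0.08], [0, 0, 0], 0.25], [[-0.002, -0.003, 0.115], [0, 0, 0], 0.25], [[-0.002, -0.003, 0.1352], [0, 0, 0], 0.25], [[-0.002, -0.003, 0.1352], [0, 0, 0], 0.25], [[-0.002, -0.003, 0.1352], [0, 0, 0], 0.25]])

```text
time: 7.68
ee_pos: [0.4635, -0.3631, 0.11]
eef_rot: [-1.122, -2.933, -0.001]
contact_force: [-0.2, -0.3, 0.2]
width: 0.0641
```

Run:
```python
from plan import *
from station import eyes
st();plan((.463,-.3635,.107),138)
s=eyes.snapshot("side"); pickle.dump(s,open("pics/side6.pkl","wb"))
overlay(s,[],(240,210),(150,120),5.2,"pics/side6.png")
```

```text
t 7.68 tcp [ 0.4635 -0.3631  0.11  ] xdir 138.1 tilt [-0.001  0.001 -1.   ] F [-0.2 -0.3  0.2] w 0.0641 q [-0.87  0.31  1.66  0.    1.16 -1.71]
 shift [0.0001, -0.0008, 0.004] turn [0.0, -0.0002, 0.0004] dist mm 3 deg 0.2
```

View pics/side6.png

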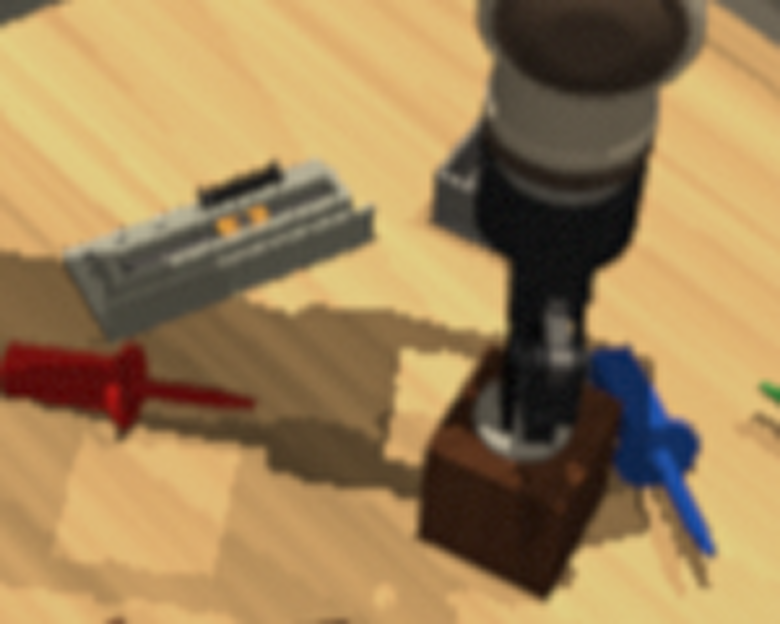

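Emit:
jog_arm(rows=[[[0, -0.0008, 0.003], [0, 0, 0], 0.25], [[0, -0.0008, 0.003], [0, 0, 0], 1], [[0, -0.0008, 0.003], [0, 0, 0], 1], [[0, -0.0008, 0.003], [0, 0, 0], 1], [[0, -0.0008, 0.003], [0, 0, 0], 1], [[0, -0.0008, 0.003], [0, 0, 0], 1], [[0, -0.0008, 0.003], [0, 0, 0], 1]], grip_force=80)

```text
time: 8.32
ee_pos: [0.4632, -0.3652, 0.1086]
eef_rot: [1.124, 2.932, -0.001]
contact_force: [0.1, 1.2, 4.9]
width: 0.0233
```

Run:
```python
from plan import *
st()
```

```text
t 8.32 tcp [ 0.4632 -0.3652  0.1086] xdir 138.1 tilt [ 0.001 -0.001 -1.   ] F [0.1 1.2 4.9] w 0.0233 q [-0.87  0.32  1.66  0.    1.16 -1.71]
```

Emit:
jog_arm(rows=[[[0, 0, -0.02], [0, 0, 0], 1], [[0, 0, -0.05], [0, 0, 0], 1], [[0, 0, -0.09], [0, 0, 0], 1], [[0, 0, -0.13], [0, 0, 0], 1], [[0, 0, -0.16], [0, 0, 0], 1], [[0, 0, -0.16], [0, 0, 0], 1]])

```text
time: 8.82
ee_pos: [0.4646, -0.3668, 0.2333]
eef_rot: [1.121, 2.926, -0.007]
contact_force: [-0.1, -1.6, 0.3]
width: 0.023
```

Run:
```python
from plan import *
from sw import *
from station import eyes
st()
tcp=arm.sense()["ee_pos"]
for n in("side","top"):
    s=eyes.snapshot(n); pickle.dump(s,open(f"pics/{n}7.pkl","wb"))
    u=proj(s,[tcp,tcp+[0,0,-.092]]); print(n,u.round(1))
    off=(u[1].astype(int)-[60,50])
    overlay(s,[((tcp[0],tcp[1],0),[((0,0,tcp[2]),(0,0,tcp[2]-.092))],(0,255,0)),(F["B"],BR+FL,(0,255,0))],off,(120,100),5.2,f"pics/{n}7.png")
t=load("top0");c1=lambda *U:up(U,5.4,(130,165)); c2=lambda *U:up(U,5.8,(285,185))
def loc(p,X): 
    c,s_=np.cos(p[2]),np.sin(p[2]); d=X[:2]-p[:2]; return np.array([c*d[0]+s_*d[1],-s_*d[0]+c*d[1]])
for n,uv in(("B",c2(152,262)),("B",c2(145,322)),("A",c1(476,335)),("A",c1(471,392))): print(n,loc(F[n],ray_z(t,uv,.019)).round(4))
```

```text
t 8.82 tcp [ 0.4646 -0.3668  0.2333] xdir 138.1 tilt [ 0.006 -0.007 -1.   ] F [-0.1 -1.6  0.3] w 0.023 q [-0.87  0.19  1.55 -0.    1.39 -1.71]
side [[347.5 253.7]
 [344.  277.5]]
top [[410.9 234.3]
 [401.6 236.8]]
B [-0.0332 -0.0008]
B [-0.0027  0.0026]
A [-0.0349 -0.0015]
A [-0.0037  0.0008]
```

View pics/side7.png

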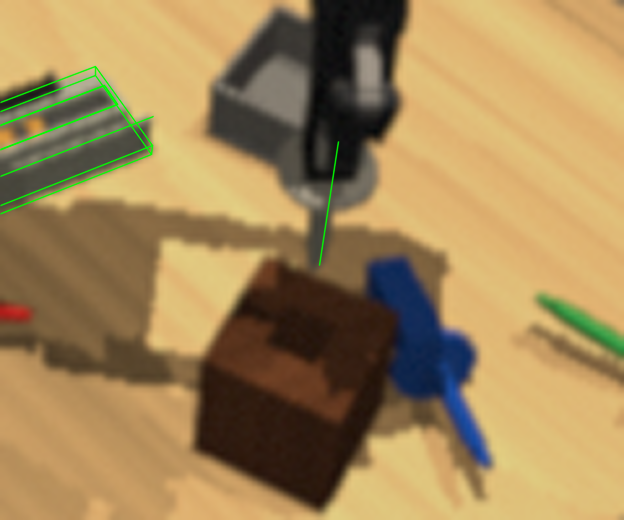

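View pics/top7.png

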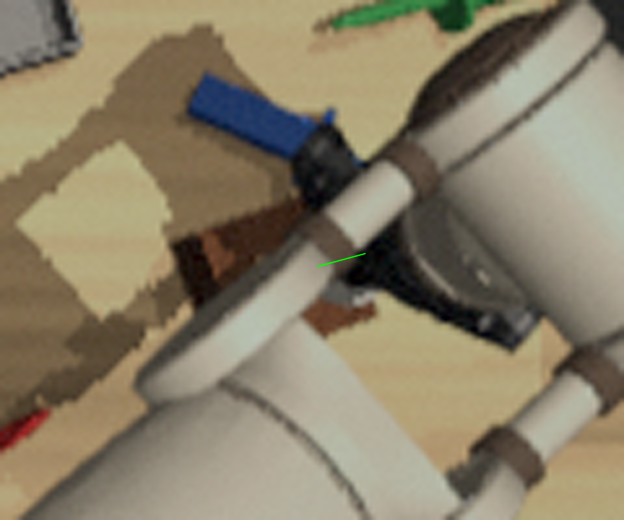

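```bash
cat >> fit1.py <<'E'
print("separate")
for n,o in(("A",A),("B",B),("R",R),("M",M)):
    for v in(t,s):
        p,r=fit([q for q in o if q[0] is v],out[n]); print(n,"top" if v is t else "side",p.round(4),np.abs(r).max().round(2))
E
python3 fit1.py | sed -n '/separate/,$p'
python3 - <<'E'
from h import *
s=load("side0")
a=proj(s,[[.5,-.12,.02],[.51,-.12,.02],[.5,-.11,.02],[.5,-.12,.03]]);print((a[1:]-a[0]).round(2))
t=load("top0")
a=proj(t,[[.5,-.12,.02],[.51,-.12,.02],[.5,-.11,.02],[.5,-.12,.03]]);print((a[1:]-a[0]).round(2))
E
```

```text
separate
A top [0.4702 0.1453 3.0025] 0.47
A side [0.4672 0.1491 3.0014] 1.51
B top [ 0.4621 -0.1244  2.9151] 0.53
B side [ 0.46   -0.1251  2.9015] 1.49
R top [ 0.4657 -0.3651  0.3258] 1.28
R side [ 0.461  -0.3669  0.3443] 1.08
M top [0.6101 0.2202 0.3926] 1.91
M side [0.6093 0.2219 0.3926] 1.24
[[ 2.45 -1.57]
 [-2.11 -1.85]
 [ 0.02 -2.17]]
[[-0.03 -3.38]
 [-3.39  0.  ]
 [ 0.2  -0.29]]
```

Run:
```python
from plan import *
from sw import *
st(); h=at("B",-.055,.16); print(h); plan(h); h[2]=.139; plan(h)
```

```text
t 8.92 tcp [ 0.4628 -0.3648  0.2275] xdir 138.1 tilt [ 0. -0. -1.] F [-0.1  0.4 -1.6] w 0.0232 q [-0.87  0.2   1.56 -0.    1.38 -1.71]
[ 0.51473252 -0.13705241  0.16      ]
 shift [0.1515, 0.2721, 0.0899] turn [-0.0, 0.0001, -0.0] dist mm 243 deg 0.0
 shift [0.1515, 0.2721, 0.1179] turn [-0.0, 0.0001, -0.0] dist mm 250 deg 0.0
```

Emit:
jog_arm(rows=[[[0.02, 0.035, 0], [0, 0, 0], 1], [[0.04, 0.072, 0], [0, 0, 0], 1], [[0.062, 0.111, 0.01], [0, 0, 0], 1], [[0.084, 0.15, 0.03], [0, 0, 0], 1], [[0.106, 0.19, 0.05], [0, 0, 0], 1], [[0.128, 0.228, 0.07], [0, 0, 0], 1], [[0.145, 0.258, 0.085], [0, 0, 0], 1], [[0.1515, 0.2721, 0.0899], [0, 0, 0], 1]])

```text
time: 9.58
ee_pos: [0.5119, -0.1323, 0.155]
eef_rot: [-1.117, -2.926, -0.003]
contact_force: [-0.0, 0.4, -1.7]
width: 0.023
```

Emit:
jog_arm(rows=[[[0, 0, 0.012], [0, 0, 0], 1], [[0, 0, 0.022], [0, 0, 0], 1], [[0, 0, 0.026], [0, 0, 0], 1], [[0, 0, 0.026], [0, 0, 0], 1], [[0, 0, 0.026], [0, 0, 0], 1], [[0, 0, 0.026], [0, 0, 0], 1]])

```text
time: 10.08
ee_pos: [0.515, -0.1381, 0.1413]
eef_rot: [1.126, 2.932, -0.0]
contact_force: [-0.7, -0.3, -0.4]
width: 0.0232
```

Run:
```python
from plan import *
from sw import *
from station import eyes
st()
tcp=arm.sense()["ee_pos"]
for n in("side","top"):
    s=eyes.snapshot(n); pickle.dump(s,open(f"pics/{n}8.pkl","wb"))
    u=proj(s,[tcp,tcp+[0,0,-.0936]]); print(n,u.round(1))
    off=(u[1].astype(int)-[40,35])
    print(off)
    g=(0,255,0)
    overlay(s,[((tcp[0],tcp[1],0),[((0,0,tcp[2]),(0,0,tcp[2]-.0936))],(0,0,255)),(F["B"],BR+FL,g)],off,(80,70),8,f"pics/{n}8.png")
    overlay(s,[],off,(80,70),8,f"pics/{n}8r.png")
h=at("B",-.055,.139); print(h);plan(h)
```

```text
t 10.08 tcp [ 0.515  -0.1381  0.1413] xdir 138.0 tilt [ 0.001 -0.001 -1.   ] F [-0.7 -0.3 -0.4] w 0.0232 q [-0.49  0.14  1.81 -0.    1.2  -1.33]
side [[298.9 219.7]
 [298.2 241.6]]
[258 206]
top [[316.2 218.3]
 [313.7 221.6]]
[273 186]
[ 0.51473252 -0.13705241  0.139     ]
 shift [0.0009, 0.0004, 0.0032] turn [0.0, 0.0002, 0.0] dist mm 2 deg 0.1
```

View pics/side8.png

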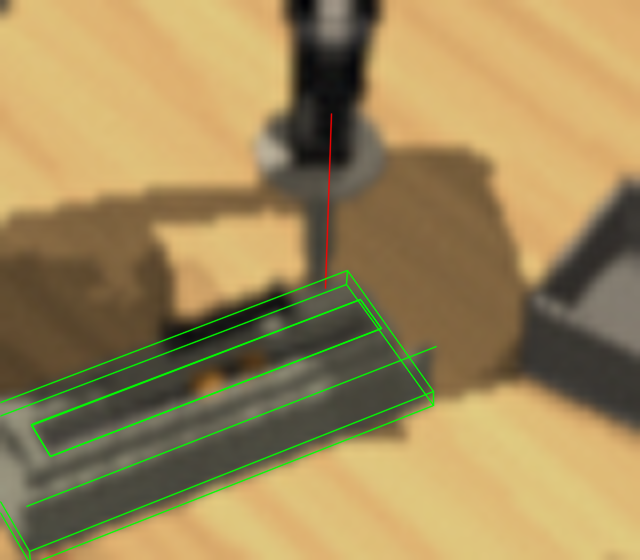

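View pics/side8r.png

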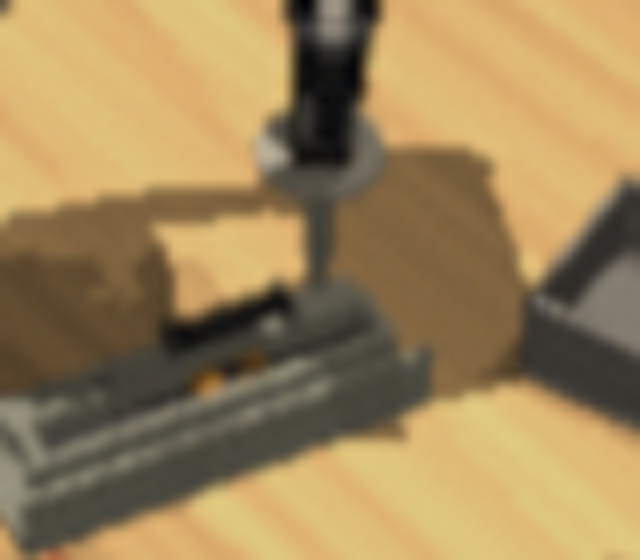

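View pics/top8.png

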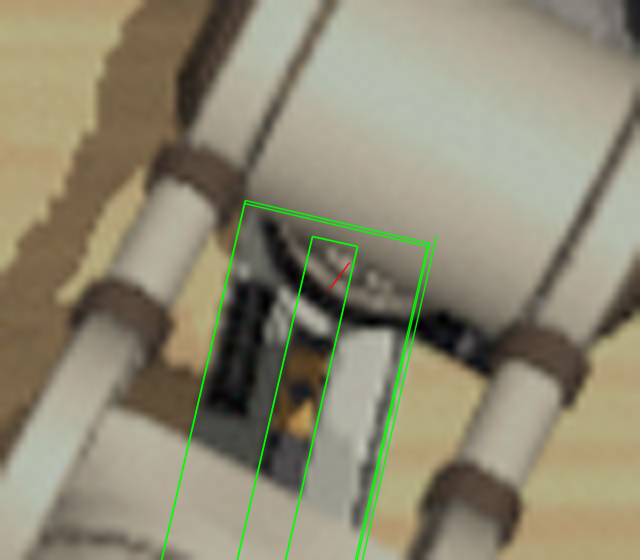

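Run:
```python
from h import *
from sw import *
s=load("side8")
for nm,it in(("a",[]),("b",[(F["B"],[((-.076,-.0085,.022),(.064,-.0085,.022)),((-.076,.0085,.022),(.064,.0085,.022)),((-.076,-.0085,.022),(-.076,.0085,.022)),((-.085,.035,0),(.085,.035,0)),((-.085,.035,.034),(.085,.035,.034))],(0,255,0))])):
    s2=dict(s); s2["color"]=cv2.convertScaleAbs(s["color"],alpha=1.7,beta=0)
    overlay(s2,it,(278,225),(40,36),16,f"pics/s8{nm}.png")
```

```text
(no output)
```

View pics/s8a.png

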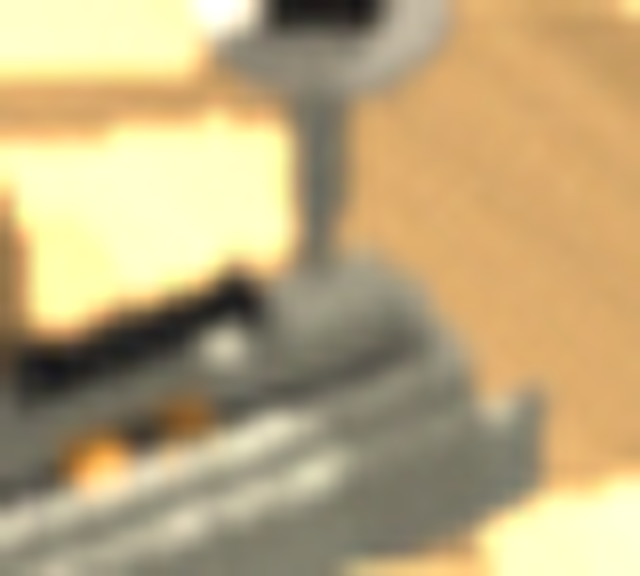

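View pics/s8b.png

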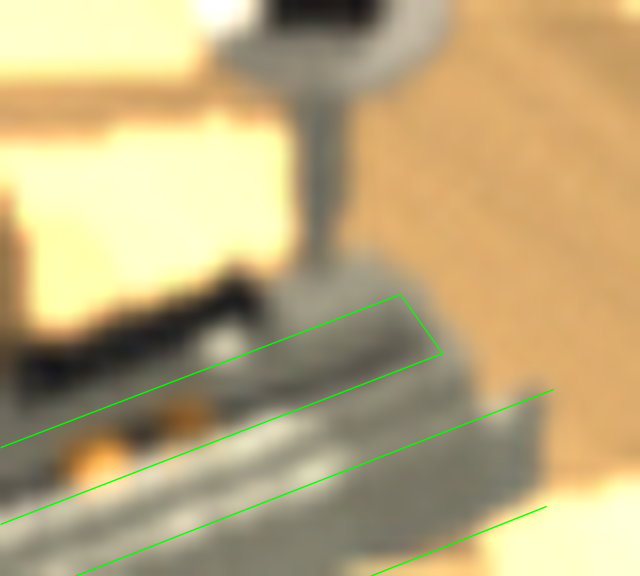

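Run:
```python
from plan import *
from sw import *
st()
for z in (.12,.104): plan(at("B",-.055,z,.002))
```

```text
t 10.18 tcp [ 0.515  -0.1377  0.1414] xdir 138.0 tilt [ 0.001 -0.001 -1.   ] F [ 0.2  0.1 -1.8] w 0.0234 q [-0.49  0.14  1.81 -0.    1.2  -1.33]
 shift [-0.0004, -0.002, 0.0285] turn [0.0, 0.0002, 0.0] dist mm 21 deg 0.1
 shift [-0.0003, -0.002, 0.0498] turn [0.0, 0.0002, 0.0] dist mm 37 deg 0.1
```

Emit:
jog_arm(rows=[[[-0.0004, -0.002, 0.01], [0, 0, 0], 1], [[-0.0004, -0.002, 0.02], [0, 0, 0], 1], [[-0.0004, -0.002, 0.027], [0, 0, 0], 1], [[-0.0004, -0.002, 0.03], [0, 0, 0], 1], [[-0.0004, -0.002, 0.033], [0, 0, 0], 1], [[-0.0004, -0.002, 0.035], [0, 0, 0], 1], [[-0.0004, -0.002, 0.037], [0, 0, 0], 1], [[-0.0004, -0.002, 0.038], [0, 0, 0], 1]])

```text
time: 10.85
ee_pos: [0.514, -0.1383, 0.1122]
eef_rot: [1.124, 2.933, -0.0]
contact_force: [0.3, -0.2, -0.9]
width: 0.0231
```

Run:
```python
from plan import *
from sw import *
st()
plan(at("B",-.055,.104,.002))
from station import eyes
s=eyes.snapshot("side"); pickle.dump(s,open("pics/side9.pkl","wb"))
s2=dict(s); s2["color"]=cv2.convertScaleAbs(s["color"],alpha=1.7,beta=0)
overlay(s2,[],(278,225),(40,36),16,"pics/s9.png")
```

```text
t 10.85 tcp [ 0.514  -0.1383  0.1122] xdir 138.1 tilt [ 0. -0. -1.] F [ 0.3 -0.2 -0.9] w 0.0231 q [-0.49  0.17  1.83  0.    1.14 -1.33]
 shift [-0.0009, -0.0005, 0.0109] turn [0.0, 0.0, 0.0] dist mm 8 deg 0.0
```

View pics/s9.png

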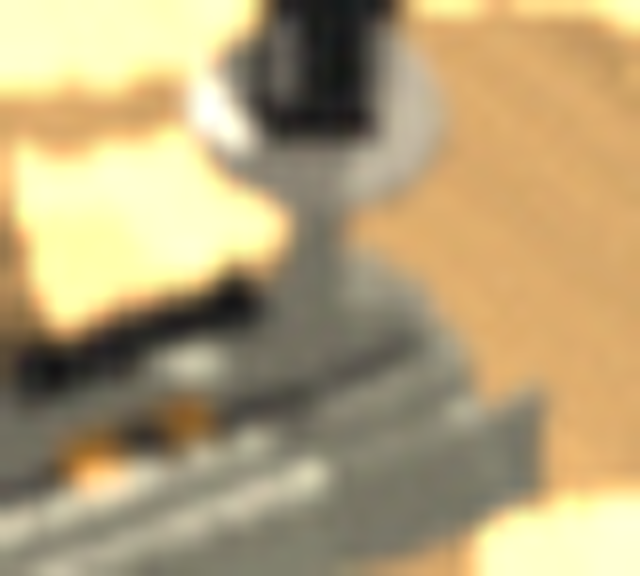

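Emit:
jog_arm(rows=[[[0, 0, 0.004], [0, 0, 0], 1], [[0, 0, 0.007], [0, 0, 0], 1], [[0, 0, 0.0095], [0, 0, 0], 1], [[0, 0, 0.0105], [0, 0, 0], 1], [[0, 0, 0.0105], [0, 0, 0], 1]])

```text
time: 11.32
ee_pos: [0.5137, -0.1381, 0.104]
eef_rot: [-1.124, -2.933, -0.0]
contact_force: [0.4, -0.0, -1.3]
width: 0.0232
```

Run:
```python
from plan import *
from sw import *
st()
R=Ro.from_rotvec(arm.sense()["eef_rot"]).as_matrix(); B=F["B"]
print("track dir in tool /mm (units):",(R.T@[np.cos(B[2]),np.sin(B[2]),0]/750).round(6))
for x in (-.05,-.045,-.04,.02,.03): plan(at("B",x,.104,.002))
```

```text
t 11.32 tcp [ 0.5137 -0.1381  0.104 ] xdir 138.1 tilt [-0.001  0.    -1.   ] F [ 0.4 -0.  -1.3] w 0.0232 q [-0.49  0.19  1.83  0.    1.12 -1.33]
track dir in tool /mm (units): [ 1.172e-03 -6.360e-04  1.000e-06]
 shift [0.0046, -0.0035, 0.0] turn [-0.0, -0.0001, 0.0] dist mm 4 deg 0.0
 shift [0.0104, -0.0067, 0.0] turn [-0.0, -0.0001, 0.0] dist mm 9 deg 0.0
 shift [0.0163, -0.0099, 0.0] turn [-0.0, -0.0001, 0.0] dist mm 14 deg 0.0
 shift [0.0866, -0.0481, 0.0001] turn [-0.0, -0.0001, 0.0] dist mm 74 deg 0.0
 shift [0.0983, -0.0544, 0.0001] turn [-0.0, -0.0001, 0.0] dist mm 84 deg 0.0
```

Emit:
jog_arm(rows=[[[0.002, -0.0011, 0], [0, 0, 0], 1], [[0.004, -0.0021, 0], [0, 0, 0], 1], [[0.006, -0.0032, 0], [0, 0, 0], 1], [[0.0078, -0.0042, 0], [0, 0, 0], 1], [[0.0098, -0.0053, 0], [0, 0, 0], 1], [[0.0117, -0.0064, 0], [0, 0, 0], 1], [[0.0137, -0.0074, 0], [0, 0, 0], 1], [[0.0156, -0.0085, 0], [0, 0, 0], 1]])

```text
time: 11.98
ee_pos: [0.5008, -0.1352, 0.1044]
eef_rot: [1.124, 2.933, -0.0]
contact_force: [-0.9, -0.3, -0.3]
width: 0.0229
```

```bash
cat > tr.py <<'E'
from plan import *
from sw import *
import sys
n=sys.argv[1]; s=arm.sense(); B=F[n]; c,q=np.cos(B[2]),np.sin(B[2]); d=s["ee_pos"][:2]-B[:2]; f=s["contact_force"]
print("t",round(s["time"],2),"along",round((c*d[0]+q*d[1])*1e3,1),"lat",round((-q*d[0]+c*d[1])*1e3,1),"z",round(s["ee_pos"][2]*1e3,1),"Falong",round(c*f[0]+q*f[1],1),"Flat",round(-q*f[0]+c*f[1],1),"Fz",round(f[2],1))
E
python3 tr.py B
```

```text
t 11.98 along -41.0 lat 1.4 z 104.4 Falong 0.8 Flat 0.5 Fz -0.3
```

Emit:
jog_arm(rows=[[[0.002, -0.0011, 0], [0, 0, 0], 1], [[0.004, -0.0021, 0], [0, 0, 0], 1], [[0.006, -0.0032, 0], [0, 0, 0], 1], [[0.0078, -0.0042, 0], [0, 0, 0], 1], [[0.0098, -0.0053, 0], [0, 0, 0], 1], [[0.0117, -0.0064, 0], [0, 0, 0], 1], [[0.0137, -0.0074, 0], [0, 0, 0], 1], [[0.0156, -0.0085, 0], [0, 0, 0], 1]])

```text
time: 12.65
ee_pos: [0.4879, -0.1321, 0.1044]
eef_rot: [1.124, 2.933, 0.0]
contact_force: [0.2, 0.4, -0.7]
width: 0.0229
```

```bash
python3 tr.py B
```

```text
t 12.65 along -27.8 lat 1.4 z 104.4 Falong -0.0 Flat -0.5 Fz -0.7
```

Emit:
jog_arm(rows=[[[0.002, -0.0011, 0], [0, 0, 0], 1], [[0.004, -0.0021, 0], [0, 0, 0], 1], [[0.006, -0.0032, 0], [0, 0, 0], 1], [[0.0078, -0.0042, 0], [0, 0, 0], 1], [[0.0098, -0.0053, 0], [0, 0, 0], 1], [[0.0117, -0.0064, 0], [0, 0, 0], 1], [[0.0137, -0.0074, 0], [0, 0, 0], 1], [[0.0156, -0.0085, 0], [0, 0, 0], 1]])

```text
time: 13.32
ee_pos: [0.4749, -0.129, 0.1044]
eef_rot: [1.124, 2.933, 0.0]
contact_force: [0.9, 0.2, -0.8]
width: 0.0231
```

```bash
python3 tr.py B
python3 - <<'E'
from plan import *
from station import eyes
s=eyes.snapshot("side"); pickle.dump(s,open("pics/side10.pkl","wb"))
s2=dict(s); s2["color"]=cv2.convertScaleAbs(s["color"],alpha=1.5,beta=0)
from sw import *
overlay(s2,[(F["B"],BR,(0,255,0))],(248,220),(70,60),10,"pics/s10.png")
E
```

```text
t 13.32 along -14.4 lat 1.4 z 104.4 Falong -0.9 Flat -0.4 Fz -0.8
```

View pics/s10.png

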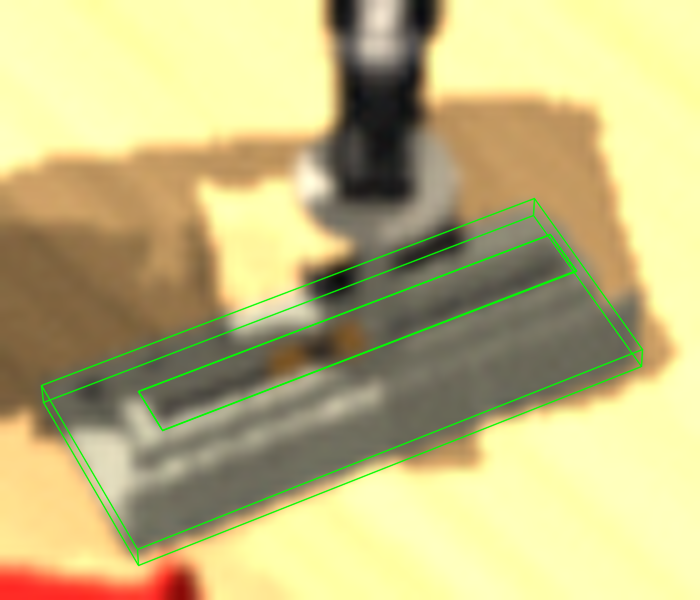

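Emit:
jog_arm(rows=[[[0.002, -0.0011, 0], [0, 0, 0], 1], [[0.004, -0.0021, 0], [0, 0, 0], 1], [[0.006, -0.0032, 0], [0, 0, 0], 1], [[0.0078, -0.0042, 0], [0, 0, 0], 1], [[0.0098, -0.0053, 0], [0, 0, 0], 1], [[0.0117, -0.0064, 0], [0, 0, 0], 1], [[0.0137, -0.0074, 0], [0, 0, 0], 1], [[0.0156, -0.0085, 0], [0, 0, 0], 1]])

```text
time: 14.03
ee_pos: [0.4619, -0.1259, 0.1044]
eef_rot: [1.124, 2.933, 0.0]
contact_force: [1.4, 0.6, -0.2]
width: 0.0236
```

Emit:
jog_arm(rows=[[[0.002, -0.0011, 0], [0, 0, 0], 1], [[0.004, -0.0021, 0], [0, 0, 0], 1], [[0.006, -0.0032, 0], [0, 0, 0], 1], [[0.0078, -0.0042, 0], [0, 0, 0], 1], [[0.0098, -0.0053, 0], [0, 0, 0], 1], [[0.0117, -0.0064, 0], [0, 0, 0], 1], [[0.0137, -0.0074, 0], [0, 0, 0], 1], [[0.0156, -0.0085, 0], [0, 0, 0], 1]])

```text
time: 14.7
ee_pos: [0.4489, -0.1228, 0.1043]
eef_rot: [-1.124, -2.933, 0.0]
contact_force: [1.4, -0.5, -1.2]
width: 0.023
```

```bash
python3 tr.py B
```

```text
t 14.7 along 12.3 lat 1.5 z 104.3 Falong -1.5 Flat 0.2 Fz -1.2
```

Now at 12.3 of about 27.7 mm. I'll take the rest in shorter calls and watch the force.

Emit:
jog_arm(rows=[[[0.002, -0.0011, 0], [0, 0, 0], 1], [[0.004, -0.0021, 0], [0, 0, 0], 1], [[0.006, -0.0032, 0], [0, 0, 0], 1], [[0.0078, -0.0042, 0], [0, 0, 0], 1], [[0.0098, -0.0053, 0], [0, 0, 0], 1], [[0.0117, -0.0064, 0], [0, 0, 0], 1]])

```text
time: 15.2
ee_pos: [0.4392, -0.1205, 0.1043]
eef_rot: [-1.124, -2.933, -0.0]
contact_force: [1.5, -0.2, 0.0]
width: 0.0233
```

```bash
python3 tr.py B
python3 - <<'E'
from plan import *
from station import eyes
s=eyes.snapshot("side"); pickle.dump(s,open("pics/side11.pkl","wb"))
s2=dict(s); s2["color"]=cv2.convertScaleAbs(s["color"],alpha=1.5,beta=0)
from sw import *
overlay(s2,[(F["B"],BR,(0,255,0))],(248,220),(70,60),10,"pics/s11.png")
E
python3 tr.py B
```

```text
t 15.2 along 22.3 lat 1.5 z 104.3 Falong -1.5 Flat -0.2 Fz 0.0
t 15.25 along 22.6 lat 1.4 z 104.3 Falong -1.3 Flat 0.3 Fz -1.1
```

View pics/s11.png

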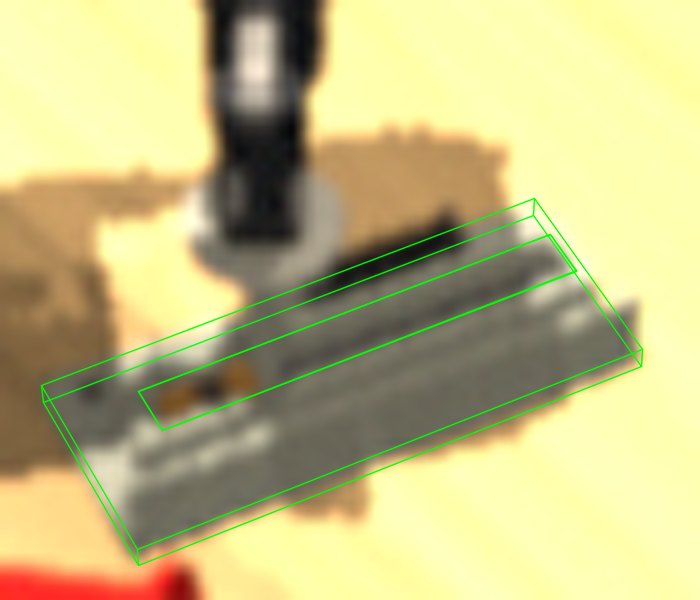

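Emit:
jog_arm(rows=[[[0.0015, -0.0008, 0], [0, 0, 0], 1], [[0.003, -0.0016, 0], [0, 0, 0], 1], [[0.0042, -0.0023, 0], [0, 0, 0], 1]])

```text
time: 15.5
ee_pos: [0.4357, -0.1197, 0.1043]
eef_rot: [-1.124, -2.933, 0.0]
contact_force: [0.9, 0.6, -0.3]
width: 0.0232
```

```bash
python3 tr.py B
```

```text
t 15.5 along 25.8 lat 1.5 z 104.3 Falong -0.8 Flat -0.8 Fz -0.3
```

Emit:
jog_arm(rows=[[[0.001, -0.0006, 0], [0, 0, 0], 1], [[0.002, -0.0011, 0], [0, 0, 0], 1]])

```text
time: 15.67
ee_pos: [0.4346, -0.1195, 0.1045]
eef_rot: [1.124, 2.932, 0.0]
contact_force: [3.9, 0.4, -1.9]
width: 0.0229
```

```bash
python3 tr.py B
```

```text
t 15.67 along 27.0 lat 1.5 z 104.5 Falong -3.7 Flat -1.3 Fz -1.9
```

Emit:
jog_arm(rows=[[[0, 0, 0], [0, 0, 0], 1], [[0, 0, 0], [0, 0, 0], 1]])

```text
time: 15.83
ee_pos: [0.4347, -0.1195, 0.1046]
eef_rot: [1.124, 2.932, 0.0]
contact_force: [3.8, -0.3, -2.4]
width: 0.0235
```

```bash
python3 tr.py B
python3 - <<'E'
from plan import *
from station import eyes
s=eyes.snapshot("side"); pickle.dump(s,open("pics/side12.pkl","wb"))
s2=dict(s); s2["color"]=cv2.convertScaleAbs(s["color"],alpha=1.5,beta=0)
from sw import *
overlay(s2,[(F["B"],BR,(0,255,0))],(248,220),(70,60),10,"pics/s12.png")
E
python3 tr.py B
```

```text
t 15.83 along 26.9 lat 1.6 z 104.6 Falong -3.7 Flat -0.6 Fz -2.4
t 15.88 along 27.0 lat 1.6 z 104.6 Falong -3.7 Flat -1.1 Fz -1.9
```

View pics/s12.png

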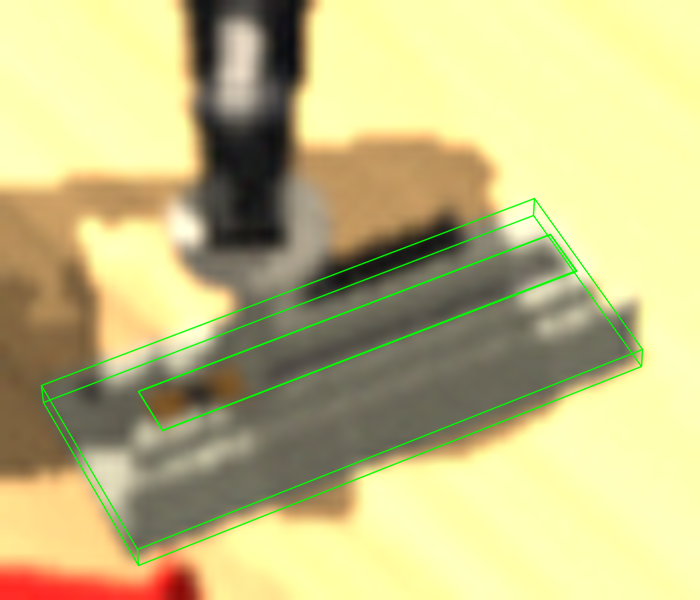

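Emit:
jog_arm(rows=[[[-0.002, 0.0011, 0], [0, 0, 0], 1], [[-0.0045, 0.0024, 0], [0, 0, 0], 1], [[-0.0045, 0.0024, -0.01], [0, 0, 0], 1], [[-0.0045, 0.0024, -0.03], [0, 0, 0], 1], [[-0.0045, 0.0024, -0.06], [0, 0, 0], 1], [[-0.0045, 0.0024, -0.09], [0, 0, 0], 1], [[-0.0045, 0.0024, -0.1], [0, 0, 0], 1], [[-0.0045, 0.0024, -0.1], [0, 0, 0], 1]])

```text
time: 16.55
ee_pos: [0.4391, -0.1211, 0.1817]
eef_rot: [1.123, 2.93, -0.002]
contact_force: [-0.3, -0.3, -1.7]
width: 0.0231
```

Run:
```python
from plan import *
from station import eyes
from sw import *
st()
for n,off,sz in(("side",(195,180),(80,60)),("top",(180,180),(80,110))):
    s=eyes.snapshot(n); pickle.dump(s,open(f"pics/{n}13.pkl","wb"))
    cv2.imwrite(f"pics/{n}13f.png",s["color"][:,:,::-1])
    s2=dict(s); s2["color"]=cv2.convertScaleAbs(s["color"],alpha=1.3,beta=0)
    sc=9 if n=="side" else 5.4
    overlay(s2,[(F["A"],BR+FL,(0,255,0))],off,sz,sc,f"pics/{n}13.png")
    overlay(s2,[],off,sz,sc,f"pics/{n}13r.png")
```

```text
t 16.55 tcp [ 0.4391 -0.1211  0.1817] xdir 138.1 tilt [ 0.004 -0.003 -1.   ] F [-0.3 -0.3 -1.7] w 0.0231 q [-0.54 -0.12  1.98 -0.    1.28 -1.37]
```

View pics/side13.png

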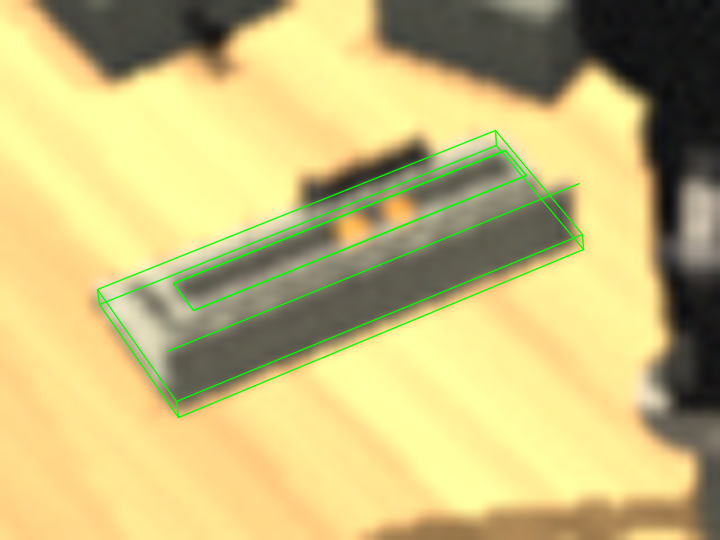

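View pics/top13.png

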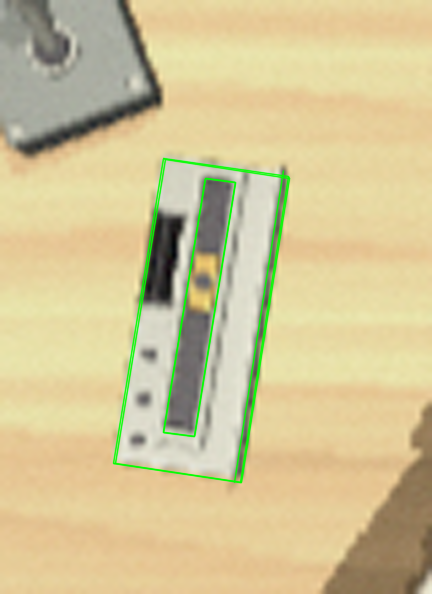

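View pics/side13f.png

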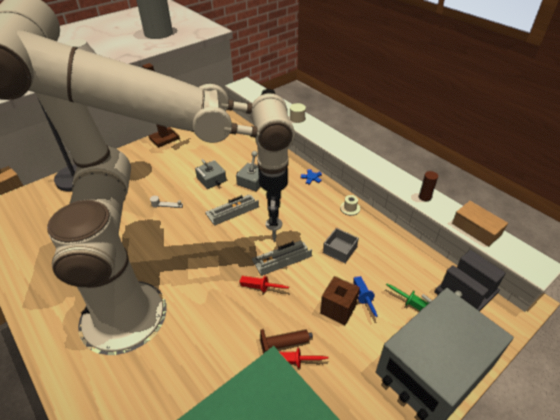

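Run:
```python
from plan import *
from sw import *
st(); h=at("A",-.056,.16,.0015); print(h); plan(h)
```

```text
t 16.65 tcp [ 0.4374 -0.1201  0.1786] xdir 138.1 tilt [-0.001  0.    -1.   ] F [ 0.6  0.6 -2.2] w 0.0232 q [-0.54 -0.12  1.98 -0.    1.28 -1.37]
[0.5238387  0.13739213 0.16      ]
 shift [0.1437, 0.3324, 0.0248] turn [-0.0001, -0.0002, 0.0] dist mm 272 deg 0.1
```

Emit:
jog_arm(rows=[[[0.016, 0.037, 0], [0, 0, 0], 1], [[0.034, 0.08, 0], [0, 0, 0], 1], [[0.054, 0.125, 0], [0, 0, 0], 1], [[0.074, 0.17, 0], [0, 0, 0], 1], [[0.094, 0.215, 0.005], [0, 0, 0], 1], [[0.114, 0.26, 0.012], [0, 0, 0], 1], [[0.132, 0.303, 0.02], [0, 0, 0], 1], [[0.1437, 0.3324, 0.0248], [0, 0, 0], 1]])

```text
time: 17.32
ee_pos: [0.523, 0.1401, 0.1579]
eef_rot: [-1.12, -2.93, 0.002]
contact_force: [0.7, -0.0, -1.0]
width: 0.0235
```

Emit:
jog_arm(rows=[[[0, 0, 0.012], [0, 0, 0], 1], [[0, 0, 0.022], [0, 0, 0], 1], [[0, 0, 0.026], [0, 0, 0], 1], [[0, 0, 0.026], [0, 0, 0], 1], [[0, 0, 0.026], [0, 0, 0], 1], [[0, 0, 0.026], [0, 0, 0], 1]])

```text
time: 17.82
ee_pos: [0.5245, 0.1362, 0.1415]
eef_rot: [1.126, 2.932, 0.0]
contact_force: [-0.2, -0.3, -0.8]
width: 0.0233
```

Run:
```python
from plan import *
from sw import *
from station import eyes
st()
tcp=arm.sense()["ee_pos"]
s=eyes.snapshot("side"); pickle.dump(s,open("pics/side14.pkl","wb"))
s2=dict(s); s2["color"]=cv2.convertScaleAbs(s["color"],alpha=1.7,beta=0)
u=proj(s,[tcp-[0,0,.0936]])[0]; off=(u.astype(int)-[20,17]); print(u,off,(u-off+.5)*16)
overlay(s2,[(F["A"],[((-.076,-.0085,.022),(.064,-.0085,.022)),((-.076,.0085,.022),(.064,.0085,.022)),((-.076,-.0085,.022),(-.076,.0085,.022)),((-.085,.035,0),(.085,.035,0)),((-.085,.035,.034),(.085,.035,.034))],(0,255,0))],off,(40,36),16,"pics/s14.png")
overlay(s2,[],off,(40,36),16,"pics/s14r.png")
plan(at("A",-.056,.104,.0015))
```

```text
t 17.82 tcp [0.5245 0.1362 0.1415] xdir 138.0 tilt [ 0. -0. -1.] F [-0.2 -0.3 -0.8] w 0.0233 q [ 0.03  0.16  1.78 -0.    1.2  -0.81]
[246.77257367 194.34670999] [226 177] [340.3611787 285.5473599]
 shift [0.0018, 0.0002, 0.0504] turn [0.0001, 0.0001, 0.0] dist mm 38 deg 0.1
```

View pics/s14.png

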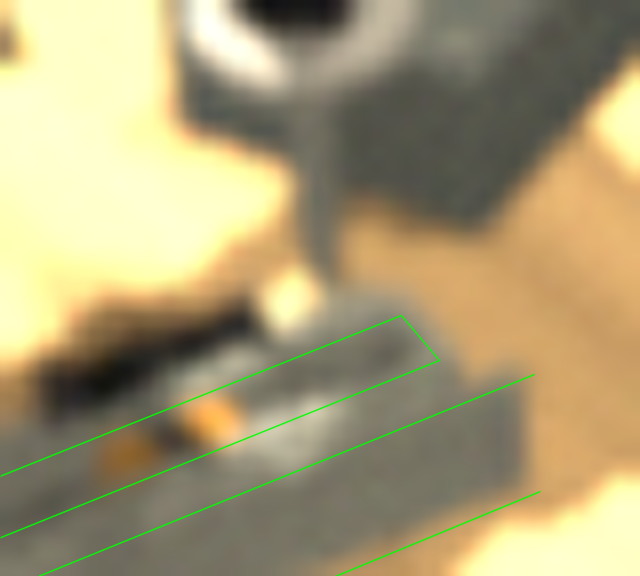

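View pics/s14r.png

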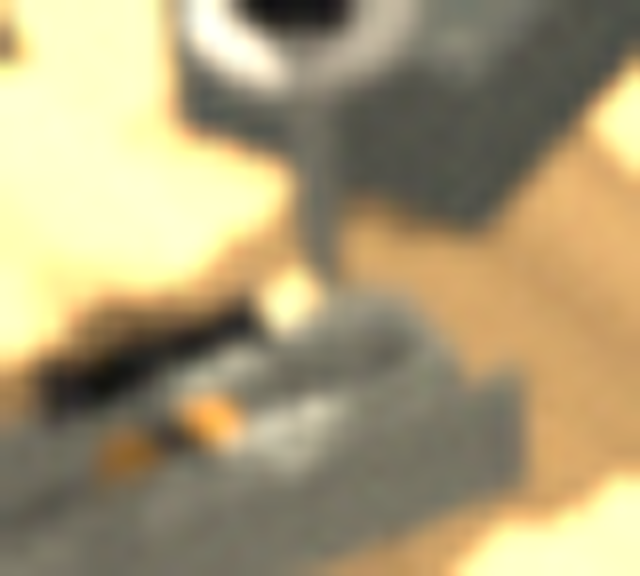

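Emit:
jog_arm(rows=[[[0.0021, 0.0008, 0.01], [0, 0, 0], 1], [[0.0021, 0.0008, 0.02], [0, 0, 0], 1], [[0.0021, 0.0008, 0.027], [0, 0, 0], 1], [[0.0021, 0.0008, 0.03], [0, 0, 0], 1], [[0.0021, 0.0008, 0.033], [0, 0, 0], 1], [[0.0021, 0.0008, 0.035], [0, 0, 0], 1], [[0.0021, 0.0008, 0.037], [0, 0, 0], 1], [[0.0021, 0.0008, 0.038], [0, 0, 0], 1]])

```text
time: 18.53
ee_pos: [0.5237, 0.1387, 0.1127]
eef_rot: [1.124, 2.933, 0.0]
contact_force: [0.8, -0.5, -0.8]
width: 0.0231
```

```bash
python3 tr.py A;  python3 - <<'E'
from plan import *
from sw import *
from station import eyes
s=eyes.snapshot("side"); pickle.dump(s,open("pics/side15.pkl","wb"))
s2=dict(s); s2["color"]=cv2.convertScaleAbs(s["color"],alpha=1.7,beta=0)
overlay(s2,[],(226,177),(40,36),16,"pics/s15.png")
plan(at("A",-.056,.104,.001))
E
```

```text
t 18.53 along -55.7 lat 0.2 z 112.7 Falong -0.9 Flat 0.4 Fz -0.8
 shift [-0.001, -0.0005, 0.0115] turn [-0.0, -0.0, 0.0] dist mm 9 deg 0.0
```

View pics/s15.png

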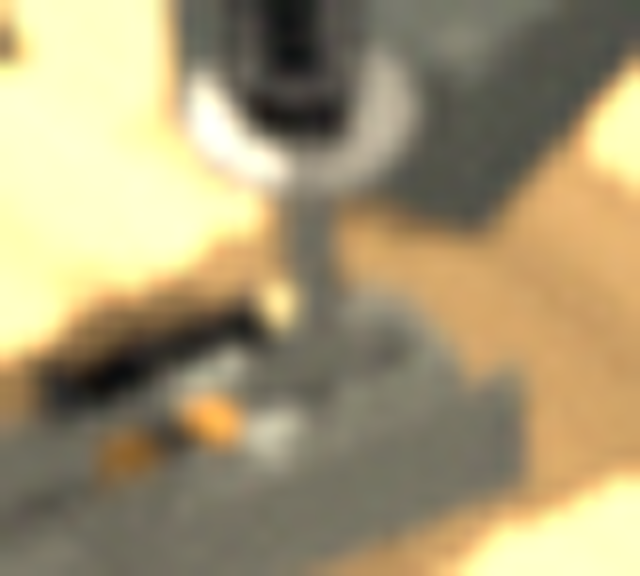

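Emit:
jog_arm(rows=[[[-0.001, -0.0005, 0.002], [0, 0, 0], 1], [[-0.001, -0.0005, 0.005], [0, 0, 0], 1], [[-0.001, -0.0005, 0.008], [0, 0, 0], 1], [[-0.001, -0.0005, 0.011], [0, 0, 0], 1], [[-0.001, -0.0005, 0.011], [0, 0, 0], 1]])

```text
time: 19.0
ee_pos: [0.5235, 0.1379, 0.1038]
eef_rot: [-1.124, -2.933, 0.001]
contact_force: [-1.1, -0.1, -1.0]
width: 0.023
```

```bash
python3 tr.py A;  python3 - <<'E'
from plan import *
from sw import *
R=Ro.from_rotvec(arm.sense()["eef_rot"]).as_matrix(); B=F["A"]
print("track dir per row 1.667mm:",(R.T@[np.cos(B[2]),np.sin(B[2]),0]/750*1.667).round(6))
E
```

```text
t 19.0 along -55.6 lat 1.1 z 103.8 Falong 1.1 Flat 0.3 Fz -1.0
track dir per row 1.667mm: [ 1.853e-03 -1.227e-03  2.000e-06]
```

Emit:
jog_arm(rows=[[[0.0019, -0.0012, 0], [0, 0, 0], 1], [[0.0037, -0.0025, 0], [0, 0, 0], 1], [[0.0056, -0.0037, 0], [0, 0, 0], 1], [[0.0074, -0.0049, 0], [0, 0, 0], 1], [[0.0093, -0.0061, 0], [0, 0, 0], 1], [[0.0111, -0.0074, 0], [0, 0, 0], 1], [[0.013, -0.0086, 0], [0, 0, 0], 1], [[0.0148, -0.0098, 0], [0, 0, 0], 1]])

```text
time: 19.67
ee_pos: [0.5106, 0.1399, 0.1045]
eef_rot: [1.124, 2.933, -0.0]
contact_force: [-0.6, 0.7, -0.2]
width: 0.0231
```

```bash
python3 tr.py A
```

```text
t 19.67 along -42.5 lat 1.0 z 104.5 Falong 0.7 Flat -0.6 Fz -0.2
```

Emit:
jog_arm(rows=[[[0.0019, -0.0012, 0], [0, 0, 0], 1], [[0.0037, -0.0025, 0], [0, 0, 0], 1], [[0.0056, -0.0037, 0], [0, 0, 0], 1], [[0.0074, -0.0049, 0], [0, 0, 0], 1], [[0.0093, -0.0061, 0], [0, 0, 0], 1], [[0.0111, -0.0074, 0], [0, 0, 0], 1], [[0.013, -0.0086, 0], [0, 0, 0], 1], [[0.0148, -0.0098, 0], [0, 0, 0], 1]])

```text
time: 20.33
ee_pos: [0.4976, 0.1418, 0.1046]
eef_rot: [1.124, 2.933, 0.0]
contact_force: [1.5, -0.3, -1.3]
width: 0.0232
```

```bash
python3 tr.py A
```

```text
t 20.33 along -29.4 lat 1.0 z 104.6 Falong -1.5 Flat 0.0 Fz -1.3
```

Emit:
jog_arm(rows=[[[0.0019, -0.0012, 0], [0, 0, 0], 1], [[0.0037, -0.0025, 0], [0, 0, 0], 1], [[0.0056, -0.0037, 0], [0, 0, 0], 1], [[0.0074, -0.0049, 0], [0, 0, 0], 1], [[0.0093, -0.0061, 0], [0, 0, 0], 1], [[0.0111, -0.0074, 0], [0, 0, 0], 1], [[0.013, -0.0086, 0], [0, 0, 0], 1], [[0.0148, -0.0098, 0], [0, 0, 0], 1]])

```text
time: 21.0
ee_pos: [0.4843, 0.1438, 0.1046]
eef_rot: [1.124, 2.933, 0.0]
contact_force: [1.0, -0.1, -1.2]
width: 0.0232
```

```bash
python3 tr.py A
python3 - <<'E'
from plan import *
from station import eyes
s=eyes.snapshot("side"); pickle.dump(s,open("pics/side16.pkl","wb"))
s2=dict(s); s2["color"]=cv2.convertScaleAbs(s["color"],alpha=1.5,beta=0)
from sw import *
overlay(s2,[(F["A"],BR,(0,255,0))],(198,175),(70,60),10,"pics/s16.png")
E
```

```text
t 21.0 along -15.9 lat 1.0 z 104.6 Falong -1.0 Flat -0.0 Fz -1.2
```

View pics/s16.png

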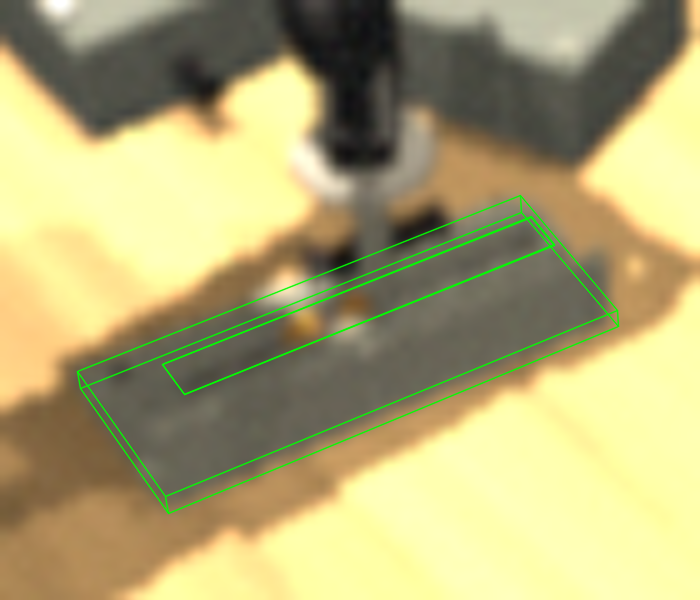

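Carriage A is moving, the bracket is unmoved and there is no side force. I'm continuing.

Emit:
jog_arm(rows=[[[0.0019, -0.0012, 0], [0, 0, 0], 1], [[0.0037, -0.0025, 0], [0, 0, 0], 1], [[0.0056, -0.0037, 0], [0, 0, 0], 1], [[0.0074, -0.0049, 0], [0, 0, 0], 1], [[0.0093, -0.0061, 0], [0, 0, 0], 1], [[0.0111, -0.0074, 0], [0, 0, 0], 1], [[0.013, -0.0086, 0], [0, 0, 0], 1], [[0.0148, -0.0098, 0], [0, 0, 0], 1]])

```text
time: 21.72
ee_pos: [0.4711, 0.1457, 0.1045]
eef_rot: [1.124, 2.933, -0.0]
contact_force: [0.9, -1.1, -0.8]
width: 0.023
```

Emit:
jog_arm(rows=[[[0.0019, -0.0012, 0], [0, 0, 0], 1], [[0.0037, -0.0025, 0], [0, 0, 0], 1], [[0.0056, -0.0037, 0], [0, 0, 0], 1], [[0.0074, -0.0049, 0], [0, 0, 0], 1], [[0.0093, -0.0061, 0], [0, 0, 0], 1], [[0.0111, -0.0074, 0], [0, 0, 0], 1], [[0.013, -0.0086, 0], [0, 0, 0], 1], [[0.0148, -0.0098, 0], [0, 0, 0], 1]])

```text
time: 22.38
ee_pos: [0.4579, 0.1477, 0.1045]
eef_rot: [-1.124, -2.933, 0.0]
contact_force: [0.7, -0.5, -0.2]
width: 0.023
```

```bash
python3 tr.py A
```

```text
t 22.38 along 10.7 lat 1.0 z 104.5 Falong -0.8 Flat 0.4 Fz -0.2
```

Emit:
jog_arm(rows=[[[0.0019, -0.0012, 0], [0, 0, 0], 1], [[0.0037, -0.0025, 0], [0, 0, 0], 1], [[0.0056, -0.0037, 0], [0, 0, 0], 1], [[0.0074, -0.0049, 0], [0, 0, 0], 1], [[0.0093, -0.0061, 0], [0, 0, 0], 1]])

```text
time: 22.8
ee_pos: [0.4497, 0.1489, 0.1045]
eef_rot: [1.124, 2.933, -0.0]
contact_force: [1.3, -1.4, -0.3]
width: 0.0232
```

```bash
python3 tr.py A
```

```text
t 22.8 along 19.1 lat 1.0 z 104.5 Falong -1.5 Flat 1.2 Fz -0.3
```

Emit:
jog_arm(rows=[[[0.0015, -0.001, 0], [0, 0, 0], 1], [[0.003, -0.002, 0], [0, 0, 0], 1], [[0.0045, -0.003, 0], [0, 0, 0], 1]])

```text
time: 23.05
ee_pos: [0.4457, 0.1495, 0.1045]
eef_rot: [-1.124, -2.933, 0.0]
contact_force: [0.5, -1.0, -1.4]
width: 0.023
```

```bash
python3 tr.py A
python3 - <<'E'
from plan import *
from station import eyes
s=eyes.snapshot("side"); pickle.dump(s,open("pics/side17.pkl","wb"))
s2=dict(s); s2["color"]=cv2.convertScaleAbs(s["color"],alpha=1.5,beta=0)
from sw import *
overlay(s2,[(F["A"],BR,(0,255,0))],(198,175),(70,60),10,"pics/s17.png")
E
python3 tr.py A
```

```text
t 23.05 along 23.1 lat 1.0 z 104.5 Falong -0.6 Flat 0.9 Fz -1.4
t 23.1 along 23.3 lat 0.9 z 104.5 Falong -0.9 Flat -0.3 Fz -1.5
```

View pics/s17.png

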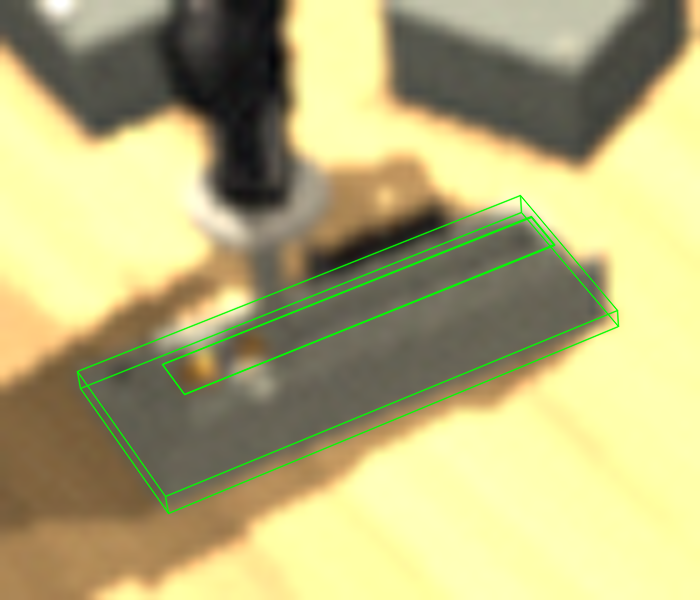

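Emit:
jog_arm(rows=[[[0.0012, -0.0008, 0], [0, 0, 0], 1], [[0.0024, -0.0016, 0], [0, 0, 0], 1]])

```text
time: 23.27
ee_pos: [0.4436, 0.1498, 0.1045]
eef_rot: [-1.124, -2.933, -0.0]
contact_force: [1.5, -0.4, -1.3]
width: 0.0233
```

```bash
python3 tr.py A
```

```text
t 23.27 along 25.2 lat 0.9 z 104.5 Falong -1.6 Flat 0.1 Fz -1.3
```

Emit:
jog_arm(rows=[[[0.001, -0.0007, 0], [0, 0, 0], 1], [[0.002, -0.0013, 0], [0, 0, 0], 1]])

```text
time: 23.43
ee_pos: [0.4418, 0.1501, 0.1045]
eef_rot: [1.124, 2.933, 0.0]
contact_force: [1.9, -0.4, -0.3]
width: 0.0234
```

```bash
python3 tr.py A
```

```text
t 23.43 along 27.0 lat 0.9 z 104.5 Falong -2.0 Flat 0.1 Fz -0.3
```

Emit:
jog_arm(rows=[[[0.0009, -0.0006, 0], [0, 0, 0], 1]])

```text
time: 23.52
ee_pos: [0.4415, 0.1502, 0.1046]
eef_rot: [1.124, 2.932, 0.001]
contact_force: [3.4, -1.2, -2.2]
width: 0.0229
```

```bash
python3 tr.py A
```

```text
t 23.52 along 27.3 lat 0.9 z 104.6 Falong -3.5 Flat 0.7 Fz -2.2
```

Emit:
jog_arm(rows=[[[0.0006, -0.0004, 0], [0, 0, 0], 1], [[0.0006, -0.0004, 0], [0, 0, 0], 1]])

```text
time: 23.68
ee_pos: [0.4411, 0.1503, 0.1047]
eef_rot: [1.124, 2.932, 0.001]
contact_force: [3.4, -0.6, -2.7]
width: 0.0231
```

```bash
python3 tr.py A
```

```text
t 23.68 along 27.7 lat 0.9 z 104.7 Falong -3.5 Flat 0.1 Fz -2.7
```

Emit:
jog_arm(rows=[[[-0.002, 0.0013, 0], [0, 0, 0], 1], [[-0.0045, 0.003, 0], [0, 0, 0], 1], [[-0.0045, 0.003, -0.01], [0, 0, 0], 1], [[-0.0045, 0.003, -0.03], [0, 0, 0], 1], [[-0.0045, 0.003, -0.06], [0, 0, 0], 1], [[-0.0045, 0.003, -0.095], [0, 0, 0], 1], [[-0.0045, 0.003, -0.12], [0, 0, 0], 1], [[-0.0045, 0.003, -0.12], [0, 0, 0], 1]])

```text
time: 24.35
ee_pos: [0.447, 0.1501, 0.1993]
eef_rot: [1.122, 2.927, 0.005]
contact_force: [0.5, -0.4, -0.4]
width: 0.0229
```

Run:
```python
from plan import *
from station import eyes
from sw import *
st()
for n in("side","top"):
    s=eyes.snapshot(n); pickle.dump(s,open(f"pics/{n}18.pkl","wb"))
    s2=dict(s); s2["color"]=cv2.convertScaleAbs(s["color"],alpha=1.3,beta=0)
    it=[(F["A"],BR,(0,255,0)),(F["B"],BR,(0,255,0))]
    if n=="side": overlay(s2,it,(195,170),(130,110),5.5,"pics/side18.png")
    else: overlay(s2,it,(180,190),(150,100),5.2,"pics/top18.png")
plan((.4632,-.3652,.225),138.1)
```

```text
t 24.35 tcp [0.447  0.1501 0.1993] xdir 138.1 tilt [ 0.007  0.001 -1.   ] F [ 0.5 -0.4 -0.4] w 0.0229 q [ 0.07 -0.09  1.92  0.    1.31 -0.77]
 shift [-0.4774, -0.4942, -0.0403] turn [0.0001, 0.0, -0.0001] dist mm 516 deg 0.1
```

View pics/side18.png

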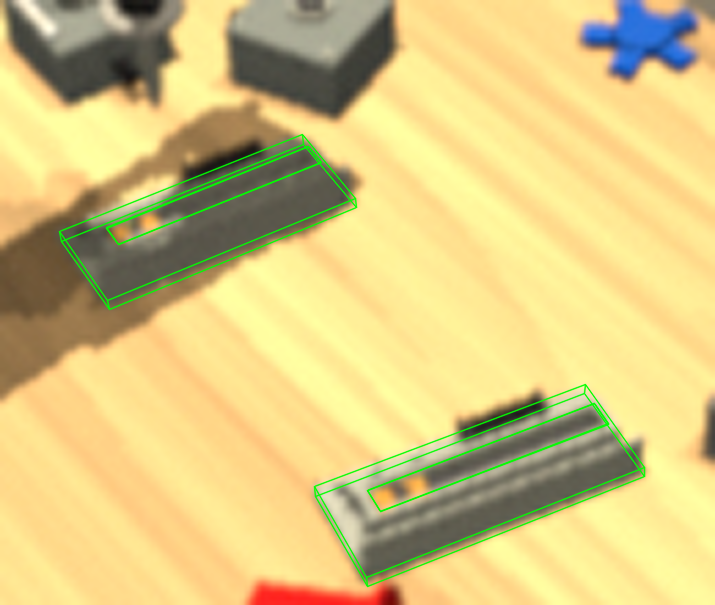

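View pics/top18.png

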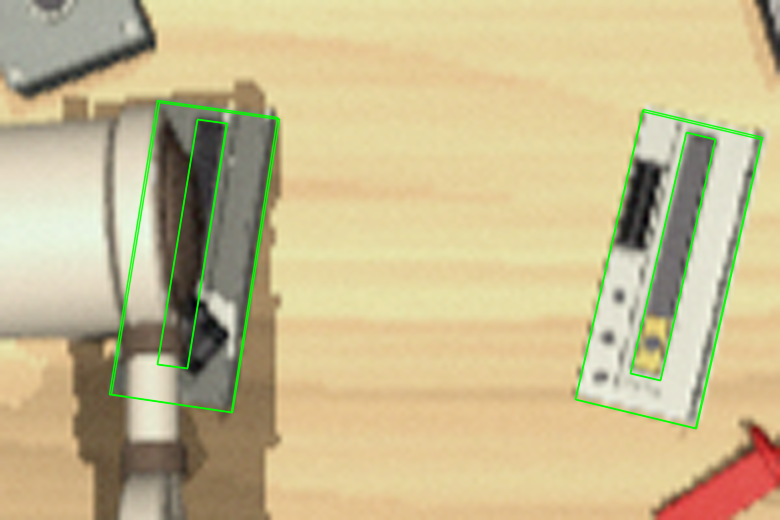

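Emit:
jog_arm(rows=[[[-0.03, -0.031, -0.02], [0, 0, 0], 1], [[-0.066, -0.068, -0.04], [0, 0, 0], 1], [[-0.104, -0.107, -0.04], [0, 0, 0], 1], [[-0.142, -0.147, -0.04], [0, 0, 0], 1], [[-0.18, -0.186, -0.04], [0, 0, 0], 1], [[-0.218, -0.226, -0.04], [0, 0, 0], 1], [[-0.256, -0.265, -0.04], [0, 0, 0], 1], [[-0.294, -0.304, -0.04], [0, 0, 0], 1]])

```text
time: 25.12
ee_pos: [0.4547, -0.1685, 0.2224]
eef_rot: [-1.124, -2.93, -0.002]
contact_force: [0.6, 0.5, -1.6]
width: 0.0231
```

Run:
```python
from plan import *
st();plan((.4632,-.3652,.225),138.1)
```

```text
t 25.12 tcp [ 0.4547 -0.1685  0.2224] xdir 138.0 tilt [-0.003  0.002 -1.   ] F [ 0.6  0.5 -1.6] w 0.0231 q [-0.6  -0.07  1.85  0.    1.36 -1.44]
 shift [-0.1837, -0.1874, -0.0041] turn [-0.0, -0.0006, -0.0002] dist mm 197 deg 0.2
```

Emit:
jog_arm(rows=[[[-0.038, -0.039, -0.004], [0, 0, 0], 1], [[-0.074, -0.076, -0.004], [0, 0, 0], 1], [[-0.108, -0.11, -0.004], [0, 0, 0], 1], [[-0.14, -0.143, -0.004], [0, 0, 0], 1], [[-0.165, -0.169, -0.004], [0, 0, 0], 1], [[-0.18, -0.184, -0.004], [0, 0, 0], 1], [[-0.1837, -0.1874, -0.004], [0, 0, 0], 1], [[-0.1837, -0.1874, -0.004], [0, 0, 0], 1]])

```text
time: 25.78
ee_pos: [0.4639, -0.3638, 0.2253]
eef_rot: [-1.125, -2.929, -0.003]
contact_force: [0.9, 0.9, -1.3]
width: 0.0231
```

Emit:
jog_arm(rows=[[[0, 0, 0], [0, 0, 0], 1], [[0, 0, 0], [0, 0, 0], 1], [[0, 0, 0], [0, 0, 0], 1]])

```text
time: 26.03
ee_pos: [0.4648, -0.3626, 0.2273]
eef_rot: [-1.122, -2.934, -0.001]
contact_force: [0.1, 0.0, -0.7]
width: 0.0234
```

Run:
```python
from plan import *
from station import eyes
st();plan((.4632,-.3650,.112),138.1);plan((.4632,-.3650,.1086),138.1)
s=eyes.snapshot("side"); pickle.dump(s,open("pics/side19.pkl","wb"))
overlay(s,[],(310,230),(80,80),7,"pics/side19.png")
```

```text
t 26.03 tcp [ 0.4648 -0.3626  0.2273] xdir 138.1 tilt [-0.     0.001 -1.   ] F [ 0.1  0.  -0.7] w 0.0234 q [-0.87  0.2   1.56  0.    1.38 -1.71]
 shift [-0.0007, -0.0039, 0.1537] turn [0.0, -0.0001, 0.0001] dist mm 115 deg 0.1
 shift [-0.0007, -0.0039, 0.1583] turn [0.0, -0.0001, 0.0001] dist mm 119 deg 0.1
```

View pics/side19.png

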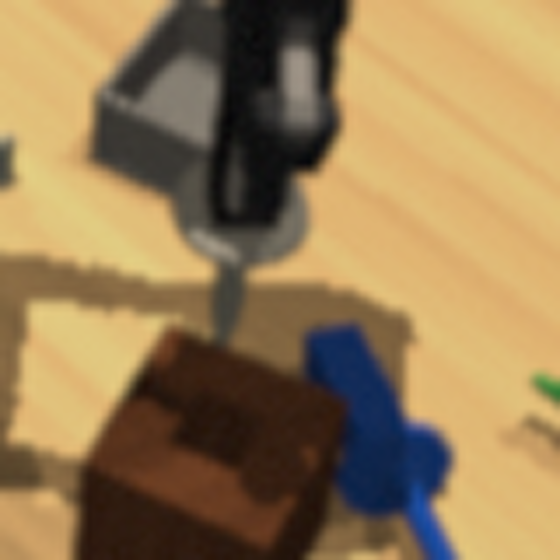

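Emit:
jog_arm(rows=[[[-0.0007, -0.0039, 0.015], [0, 0, 0], 1], [[-0.0007, -0.0039, 0.035], [0, 0, 0], 1], [[-0.0007, -0.0039, 0.06], [0, 0, 0], 1], [[-0.0007, -0.0039, 0.085], [0, 0, 0], 1], [[-0.0007, -0.0039, 0.11], [0, 0, 0], 1], [[-0.0007, -0.0039, 0.132], [0, 0, 0], 1], [[-0.0007, -0.0039, 0.147], [0, 0, 0], 1], [[-0.0007, -0.0039, 0.152], [0, 0, 0], 1]])

```text
time: 26.75
ee_pos: [0.462, -0.3649, 0.1106]
eef_rot: [-1.123, -2.93, -0.003]
contact_force: [0.1, 0.3, -0.7]
width: 0.0233
```

Run:
```python
from plan import *
st();plan((.4632,-.3650,.1086),138.1)
```

```text
t 26.75 tcp [ 0.462  -0.3649  0.1106] xdir 138.1 tilt [-0.003  0.003 -1.   ] F [ 0.1  0.3 -0.7] w 0.0233 q [-0.87  0.32  1.66 -0.    1.17 -1.71]
 shift [-0.0013, 0.001, 0.0027] turn [0.0001, -0.0007, -0.0001] dist mm 2 deg 0.3
```

Emit:
jog_arm(rows=[[[-0.001, 0, 0.001], [0, 0, 0], 1], [[-0.001, 0, 0.002], [0, 0, 0], 1], [[-0.001, 0, 0.0025], [0, 0, 0], 1], [[-0.001, 0, 0.0025], [0, 0, 0], 1]])

```text
time: 27.08
ee_pos: [0.4643, -0.3676, 0.1128]
eef_rot: [1.124, 2.932, -0.002]
contact_force: [-0.2, -0.3, -1.5]
width: 0.0228
```

Run:
```python
from plan import *
st()
```

```text
t 27.08 tcp [ 0.4643 -0.3676  0.1128] xdir 138.1 tilt [ 0.001 -0.002 -1.   ] F [-0.2 -0.3 -1.5] w 0.0228 q [-0.87  0.32  1.66 -0.    1.17 -1.71]
```

Emit:
jog_arm(rows=[[[0, 0.001, 0.002], [0, 0, 0], 1], [[0, 0.002, 0.004], [0, 0, 0], 1], [[0, 0.002, 0.005], [0, 0, 0], 1], [[0, 0.002, 0.005], [0, 0, 0], 1]])

```text
time: 27.42
ee_pos: [0.465, -0.3659, 0.1086]
eef_rot: [1.124, 2.933, -0.0]
contact_force: [-0.5, 1.7, 3.9]
width: 0.0231
```

Run:
```python
from plan import *
st()
```

```text
t 27.42 tcp [ 0.465  -0.3659  0.1086] xdir 138.1 tilt [ 0.001 -0.    -1.   ] F [-0.5  1.7  3.9] w 0.0231 q [-0.87  0.32  1.66  0.    1.16 -1.71]
```

Emit:
jog_arm(rows=[[[0, 0, 0], [0, 0, 0], 0.25], [[0, 0, 0], [0, 0, 0], 0.25], [[0, 0, 0], [0, 0, 0], 0.25], [[0, 0, 0], [0, 0, 0], 0.25], [[0, 0, 0], [0, 0, 0], 0.25]])

```text
time: 27.83
ee_pos: [0.4647, -0.3658, 0.1078]
eef_rot: [-1.124, -2.933, 0.0]
contact_force: [0.7, 0.5, -0.2]
width: 0.0641
```

Emit:
jog_arm(rows=[[[0, 0, -0.015], [0, 0, 0], 0.25], [[0, 0, -0.04], [0, 0, 0], 0.25], [[0, 0, -0.08], [0, 0, 0], 0.25], [[0, 0, -0.12], [0, 0, 0], 0.25], [[0, 0, -0.16], [0, 0, 0], 0.25], [[0, 0, -0.18], [0, 0, 0], 0.25]])

```text
time: 28.33
ee_pos: [0.4659, -0.3671, 0.2486]
eef_rot: [1.122, 2.928, -0.005]
contact_force: [0.4, -0.5, 1.0]
width: 0.0639
```

Run:
```python
from plan import *
from sw import *
from station import eyes
st()
s=eyes.snapshot("side"); pickle.dump(s,open("pics/side20.pkl","wb"))
overlay(s,[],(310,230),(80,80),7,"pics/side20.png")
plan(at("C",.075,.2),175.4); plan((.42,.0,.25),175.4)
print(at("C",.075,.2))
```

```text
t 28.33 tcp [ 0.4659 -0.3671  0.2486] xdir 138.1 tilt [ 0.005 -0.005 -1.   ] F [ 0.4 -0.5  1. ] w 0.0639 q [-0.87  0.19  1.53  0.    1.42 -1.71]
 shift [0.6648, 0.6647, 0.0595] turn [-0.0008, 0.0016, -0.1037] dist mm 706 deg 37.3
 shift [0.3741, 0.3234, -0.0035] turn [-0.0008, 0.0016, -0.1037] dist mm 371 deg 37.3
[0.42923585 0.33567445 0.2       ]
```

View pics/side20.png

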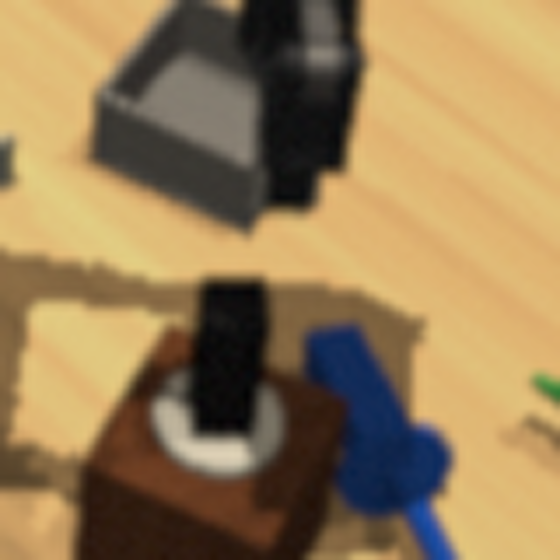

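Emit:
jog_arm(rows=[[[0.6648, 0.6647, 0.01], [0, 0, -0.1037], 1], [[0.6648, 0.6647, 0.01], [0, 0, -0.1037], 1], [[0.6648, 0.6647, 0.01], [0, 0, -0.1037], 1], [[0.6648, 0.6647, 0.01], [0, 0, -0.1037], 1], [[0.6648, 0.6647, 0.01], [0, 0, -0.1037], 1], [[0.6648, 0.6647, 0.01], [0, 0, -0.1037], 1], [[0.6648, 0.6647, 0.01], [0, 0, -0.1037], 1], [[0.6648, 0.6647, 0.01], [0, 0, -0.1037], 1]])

```text
time: 29.05
ee_pos: [0.4463, -0.0311, 0.2396]
eef_rot: [0.127, 3.138, -0.0]
contact_force: [1.3, -0.4, 0.1]
width: -0.0002
```

Run:
```python
from plan import *
from sw import *
st()
plan(at("C",.075,.2),175.4)
```

```text
t 29.05 tcp [ 0.4463 -0.0311  0.2396] xdir 175.4 tilt [ 0.001 -0.    -1.   ] F [ 1.3 -0.4  0.1] w -0.0002 q [-0.34 -0.19  1.93  0.    1.41 -1.83]
 shift [0.0622, 0.4856, 0.0527] turn [-0.0, 0.0001, -0.0001] dist mm 369 deg 0.1
```

Emit:
jog_arm(rows=[[[0.0622, 0.4856, 0.02], [0, 0, 0], 1], [[0.0622, 0.4856, 0.02], [0, 0, 0], 1], [[0.0622, 0.4856, 0.02], [0, 0, 0], 1], [[0.0622, 0.4856, 0.02], [0, 0, 0], 1], [[0.0622, 0.4856, 0.02], [0, 0, 0], 1], [[0.0622, 0.4856, 0.02], [0, 0, 0], 1], [[0.0622, 0.4856, 0.02], [0, 0, 0], 1], [[0.0622, 0.4856, 0.02], [0, 0, 0], 1]])

```text
time: 29.72
ee_pos: [0.4306, 0.3019, 0.2259]
eef_rot: [0.126, 3.139, 0.0]
contact_force: [1.2, -0.9, 0.4]
width: 0.0002
```

Emit:
jog_arm(rows=[[[0.003, 0.03, 0], [0, 0, 0], 1], [[0.0038, 0.0385, 0], [0, 0, 0], 1], [[0.0038, 0.0385, 0], [0, 0, 0], 1]])

```text
time: 29.97
ee_pos: [0.4302, 0.3299, 0.2256]
eef_rot: [-0.122, -3.139, 0.0]
contact_force: [-0.9, 0.0, -0.6]
width: -0.0
```

Run:
```python
from plan import *
from sw import *
from station import eyes
st()
plan(at("C",.075,.082),175.4)
s=eyes.snapshot("side"); pickle.dump(s,open("pics/side21.pkl","wb"))
overlay(s,[],(150,100),(150,120),5.2,"pics/side21.png")
```

```text
t 29.97 tcp [0.4302 0.3299 0.2256] xdir 175.5 tilt [-0. -0. -1.] F [-0.9  0.  -0.6] w -0.0 q [ 0.43  0.08  1.7  -0.    1.37 -1.06]
 shift [0.0019, 0.0076, 0.1915] turn [-0.0, -0.0001, 0.0004] dist mm 144 deg 0.1
```

View pics/side21.png

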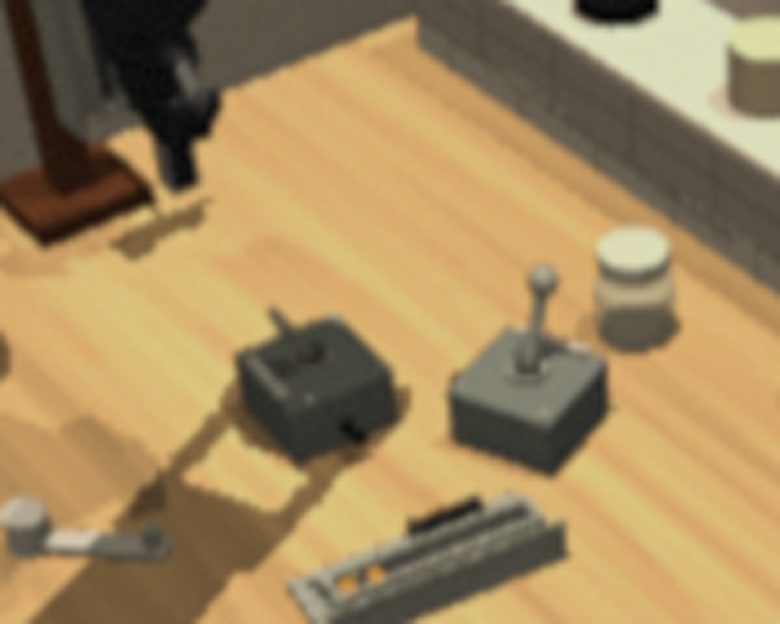

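Emit:
jog_arm(rows=[[[0.002, 0.0076, 0.05], [0, 0, 0], 1], [[0.002, 0.0076, 0.1], [0, 0, 0], 1], [[0.002, 0.0076, 0.15], [0, 0, 0], 1], [[0.002, 0.0076, 0.185], [0, 0, 0], 1], [[-0.005, 0.0076, 0.1915], [0, 0, 0], 1], [[-0.02, 0.0076, 0.1915], [0, 0, 0], 1], [[-0.035, 0.0076, 0.1915], [0, 0, 0], 1], [[-0.045, 0.0076, 0.1915], [0, 0, 0], 1]])

```text
time: 30.68
ee_pos: [0.469, 0.3318, 0.0853]
eef_rot: [0.128, 3.133, 0.004]
contact_force: [-2.8, 1.2, 2.2]
width: -0.0002
```

Run:
```python
from plan import *
from sw import *
st()
plan(at("C",.007,.082),175.4)
```

```text
t 30.68 tcp [0.469  0.3318 0.0853] xdir 175.3 tilt [ 0.006  0.002 -1.   ] F [-2.8  1.2  2.2] w -0.0002 q [ 0.41  0.31  1.73 -0.    1.1  -1.08]
 shift [-0.0374, 0.0009, 0.0046] turn [0.0004, 0.0009, -0.0003] dist mm 28 deg 0.4
```

Emit:
jog_arm(rows=[[[-0.01, 0.0009, 0.001], [0, 0, 0], 1], [[-0.02, 0.0009, 0.002], [0, 0, 0], 1], [[-0.029, 0.0009, 0.002], [0, 0, 0], 1], [[-0.037, 0.0009, 0.002], [0, 0, 0], 1], [[-0.037, 0.0009, 0.002], [0, 0, 0], 1], [[0, 0, 0], [0, 0, 0], 1], [[0.02, 0, -0.05], [0, 0, 0], 1], [[0.02, 0, -0.1], [0, 0, 0], 1]])

```text
time: 31.35
ee_pos: [0.4446, 0.3321, 0.1544]
eef_rot: [-0.124, -3.13, 0.006]
contact_force: [1.2, 0.7, 0.6]
width: -0.0
```

Run:
```python
from plan import *
from sw import *
from station import eyes
st()
s=eyes.snapshot("side"); pickle.dump(s,open("pics/side22.pkl","wb"))
overlay(s,[],(150,100),(150,120),5.2,"pics/side22.png")
plan(at("M",.075,.2),202.2); print(at("M",.075,.2))
```

```text
t 31.35 tcp [0.4446 0.3321 0.1544] xdir 175.5 tilt [-0.009 -0.004 -1.   ] F [1.2 0.7 0.6] w -0.0 q [ 0.42  0.19  1.72  0.    1.24 -1.07]
 shift [-0.3118, -0.0901, -0.044] turn [0.0004, 0.0014, -0.0742] dist mm 246 deg 26.7
[0.67922481 0.2489104  0.2       ]
```

View pics/side22.png

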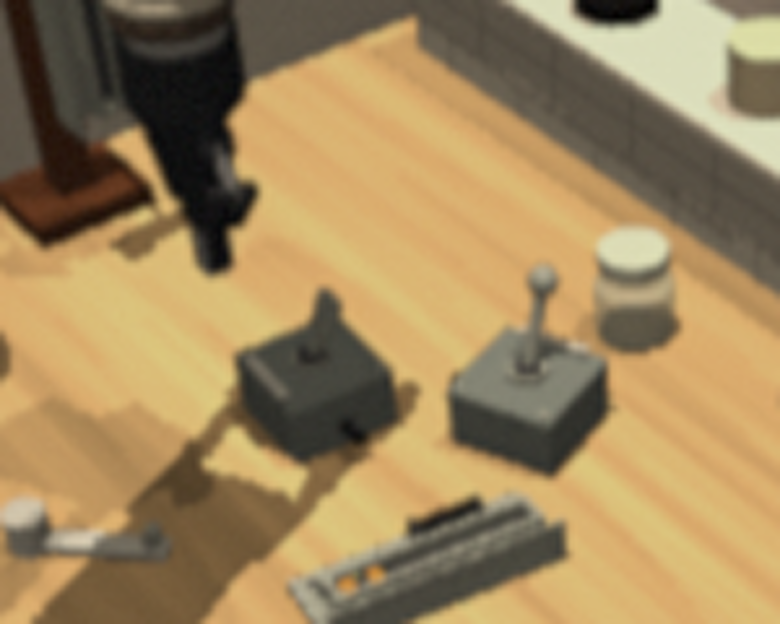

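Run:
```python
from h import *
t=load("top0");s=load("side0")
print(ray_z(t,(177,145),.075),ray_z(t,(178,150),.04),ray_z(s,(271,149),.075))
```

```text
[0.73575749 0.25741206 0.075     ] [0.7297282  0.26161888 0.04      ] [0.72820071 0.25689441 0.075     ]
```

Emit:
jog_arm(rows=[[[-0.02, 0, -0.05], [0, 0, -0.01], 1], [[-0.06, -0.02, -0.09], [0, 0, -0.0742], 1], [[-0.11, -0.035, -0.09], [0, 0, -0.0742], 1], [[-0.16, -0.05, -0.09], [0, 0, -0.0742], 1], [[-0.21, -0.065, -0.09], [0, 0, -0.0742], 1], [[-0.255, -0.08, -0.09], [0, 0, -0.0742], 1], [[-0.29, -0.089, -0.09], [0, 0, -0.0742], 1], [[-0.3, -0.089, -0.09], [0, 0, -0.0742], 1]])

```text
time: 32.07
ee_pos: [0.6723, 0.2453, 0.2237]
eef_rot: [-0.597, 3.083, -0.002]
contact_force: [-1.1, 0.8, 0.0]
width: 0.0001
```

Run:
```python
from plan import *
from sw import *
st();plan(at("M",.067,.097),202.2)
```

```text
t 32.07 tcp [0.6723 0.2453 0.2237] xdir -158.1 tilt [ 0.001 -0.001 -1.   ] F [-1.1  0.8  0. ] w 0.0001 q [ 0.18  0.53  1.15 -0.    1.46 -1.77]
 shift [0.0004, 0.0013, 0.1689] turn [-0.0002, 0.0001, -0.0008] dist mm 127 deg 0.3
```

Emit:
jog_arm(rows=[[[-0.001, 0.0013, 0.05], [0, 0, 0], 1], [[-0.001, 0.0013, 0.1], [0, 0, 0], 1], [[-0.001, 0.0013, 0.14], [0, 0, 0], 1], [[-0.001, 0.0013, 0.165], [0, 0, 0], 1], [[-0.001, 0.0013, 0.1689], [0, 0, 0], 1], [[0.012, 0.0013, 0.1689], [0, 0, 0], 1], [[0.025, 0.0013, 0.1689], [0, 0, 0], 1], [[0.036, 0.0013, 0.1689], [0, 0, 0], 1]])

```text
time: 32.73
ee_pos: [0.6452, 0.2394, 0.1004]
eef_rot: [-0.601, 3.078, 0.0]
contact_force: [2.5, 0.5, 1.7]
width: 0.0001
```

Run:
```python
from plan import *
from sw import *
st();plan(at("M",.010,.097),202.2)
```

```text
t 32.73 tcp [0.6452 0.2394 0.1004] xdir -157.9 tilt [ 0.005  0.001 -1.   ] F [2.5 0.5 1.7] w 0.0001 q [ 0.18  0.56  1.36  0.    1.22 -1.78]
 shift [0.0399, -0.0054, 0.0043] turn [-0.0002, 0.0008, -0.0002] dist mm 30 deg 0.3
```

Emit:
jog_arm(rows=[[[0.01, -0.003, 0.001], [0, 0, 0], 1], [[0.02, -0.004, 0.002], [0, 0, 0], 1], [[0.03, -0.004, 0.002], [0, 0, 0], 1], [[0.039, -0.004, 0.002], [0, 0, 0], 1], [[0.039, -0.004, 0.002], [0, 0, 0], 1], [[0, 0, 0], [0, 0, 0], 1], [[-0.02, 0, -0.05], [0, 0, 0], 1], [[-0.02, 0, -0.1], [0, 0, 0], 1]])

```text
time: 33.4
ee_pos: [0.6569, 0.245, 0.1699]
eef_rot: [0.601, -3.077, -0.0]
contact_force: [0.8, 1.1, -0.2]
width: -0.0003
```

Run:
```python
from plan import *
from sw import *
from station import eyes
st()
s=eyes.snapshot("side"); pickle.dump(s,open("pics/side23.pkl","wb"))
overlay(s,[],(150,100),(150,120),5.2,"pics/side23.png")
plan((.35,.40,.26),202.2)
```

```text
t 33.4 tcp [0.6569 0.245  0.1699] xdir -157.9 tilt [-0.006 -0.001 -1.   ] F [ 0.8  1.1 -0.2] w -0.0003 q [ 0.19  0.53  1.25  0.    1.37 -1.77]
 shift [0.3066, 0.3467, -0.1073] turn [-0.0004, 0.0019, -0.0002] dist mm 356 deg 0.7
```

View pics/side23.png

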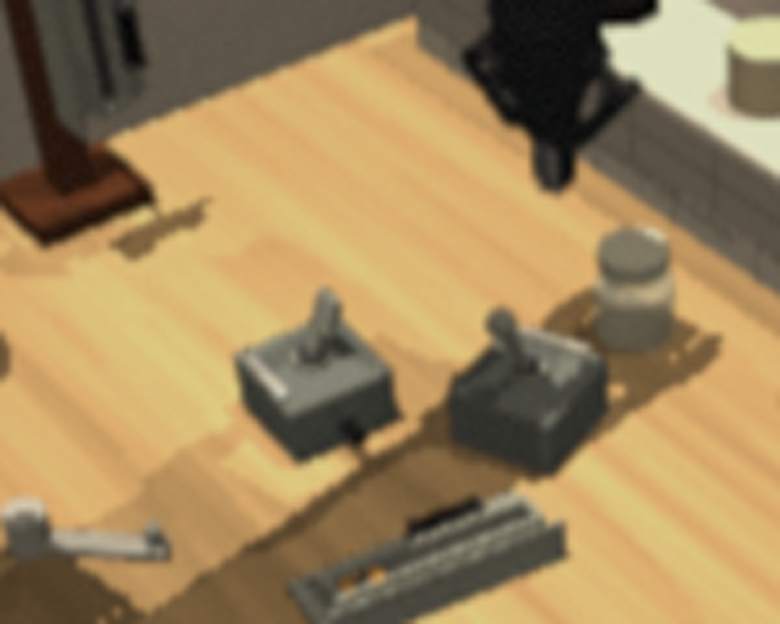

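Both toggles are OFF. I'll move clear and do a final check of the brackets and the stylus.

Emit:
jog_arm(rows=[[[0, 0.04, -0.05], [0, 0, 0], 1], [[0.03, 0.09, -0.1], [0, 0, 0], 1], [[0.08, 0.13, -0.107], [0, 0, 0], 1], [[0.12, 0.17, -0.107], [0, 0, 0], 1], [[0.16, 0.21, -0.107], [0, 0, 0], 1], [[0.2, 0.25, -0.107], [0, 0, 0], 1], [[0.24, 0.29, -0.107], [0, 0, 0], 1], [[0.27, 0.32, -0.107], [0, 0, 0], 1]])

```text
time: 34.12
ee_pos: [0.3935, 0.3849, 0.2538]
eef_rot: [-0.601, 3.082, 0.001]
contact_force: [0.2, -0.0, 0.4]
width: 0.0002
```

Emit:
jog_arm(rows=[[[0.05, 0.05, 0], [0, 0, 0], 1], [[0.1, 0.1, 0], [0, 0, 0], 1], [[0.13, 0.13, 0], [0, 0, 0], 1], [[0.13, 0.13, 0], [0, 0, 0], 1], [[0.13, 0.13, 0], [0, 0, 0], 1]])

```text
time: 34.53
ee_pos: [0.2654, 0.4392, 0.2538]
eef_rot: [-0.609, 3.081, 0.002]
contact_force: [-0.7, -0.3, 0.3]
width: -0.0002
```

Run:
```python
from plan import *
from station import eyes
from sw import *
st()
c1=[];g=(0,255,0)
for n in("side","top"):
    s=eyes.snapshot(n); pickle.dump(s,open(f"pics/{n}24.pkl","wb"))
    cv2.imwrite(f"pics/{n}24f.png",s["color"][:,:,::-1])
    it=[(F["A"],BR,g),(F["B"],BR,g)]
    if n=="side": overlay(s,it,(195,170),(140,110),5.5,"pics/side24.png")
    else: overlay(s,it,(180,190),(150,100),5.2,"pics/top24.png")
```

```text
t 34.53 tcp [0.2654 0.4392 0.2538] xdir -157.6 tilt [ 0.     0.001 -1.   ] F [-0.7 -0.3  0.3] w -0.0002 q [ 0.79 -0.02  1.74  0.    1.42 -1.17]
```

View pics/top24.png

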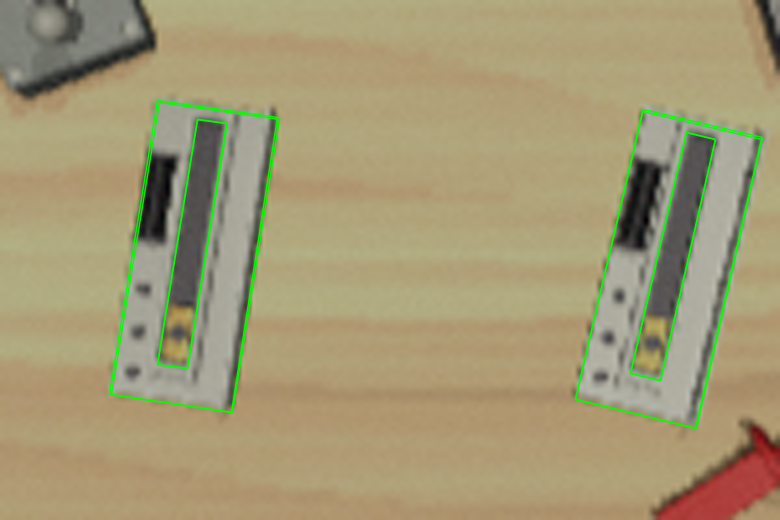

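View pics/top24f.png

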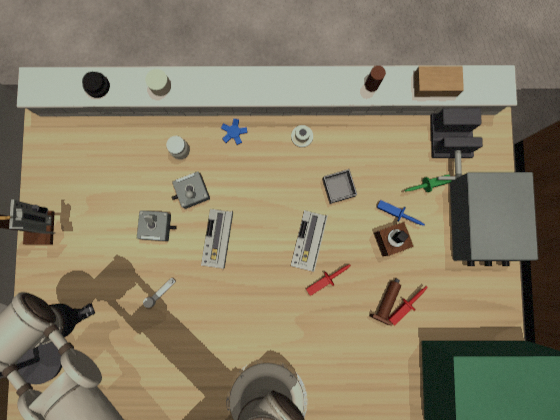

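View pics/side24f.png

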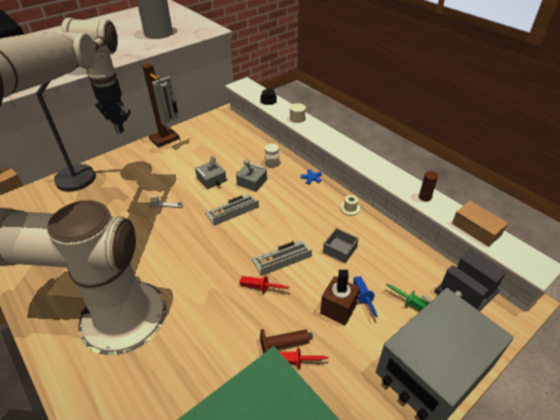

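Top view: both brackets are where they were, with the carriages at the near end of the track, at (180,335) and (652,345) in the crop. The stylus is upright in its rest at (396,238), and both toggles lean away from their ribs. The only other change is the toppled look-alikes. I'm handing in.

```bash
python3 -c "
from station import arm
print(arm.sign_off())"
```

```text
the job is handed in; nothing more can be done
None
```

The job is done and handed in at about 34.5 s of the 184 s allowed; the sign-off reports no verdict.

- **Switching:** I switched main on, then coil. At the end I switched coil off, then main, and saw each change of lever in the side view.
- **Brackets:** Two brackets were on the bench. In each I slid the carriage at about 2 cm/s until the force rose from about 1.5 N to about 3.5 N at the far stop. The side force stayed near zero. The last top view shows both carriages at the end of their tracks and both brackets still on their original outlines.
- **Stylus:** It is back upright in its rest. The collar seated at the same height it was picked up from (TCP z 0.1086 m), and the side view confirms it is standing.

**Disagreements and oddities:**
- The red, green and blue look-alikes were standing on their tips. They toppled by themselves between 2.6 and 3.3 s, while the arm was at the main switch box; I never went near them and left them as they lay.
- The two cameras disagreed by 1 to 4 mm on where things stood. I centred the tip by comparing it with the track in the side picture. It entered both tracks without touching the rails.
- I saw no sign of a bracket being knocked during the run.

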